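Draw a worn spacer from a depositor valve block with spring tongs

ROBOT

A 7-joint arm with a two-finger parallel gripper is mounted at the origin on the work surface. World frame = base frame: x ahead of the robot, y to its left, z up, the work surface at z = 0. Lengths are in m, angles in rad, forces in N, time in s.
With the tool pointing down it reaches from about 0.35 to 0.9 m from the base axis. Payload 8.1 kg.
Tool frame: the origin (TCP) lies on the centre line of the jaws, within the pads' length; the fingertips stand 14 mm ahead of it and the grasp point (between the pads) lies 5 mm behind it; z points along the fingers, y is the direction in which the jaws open and shut (so a half turn about z gives the same grasp; the last joint's range is limited). The gripper opens to 92 mm and grips with 3 to 60 N. Pads are 19 mm wide; open, the fingers measure 130 mm over their backs; the gripper's body (75 mm by 190 mm) begins 47 mm behind the grasp point.
Start: joints at [-1.37, 0.434, 0.025, 1.573, -0.012, 1.134, -0.075], TCP at [0.187, 0.596, 0.202] pointing down, gripper open.
Joint ranges: [-2.62, 2.62], [-0.44, 2.09], [-1.27, 1.32], [0.08, 2.57], [-1.32, 4.46], [0.12, 2], [-2.74, 2.74]. Speed limits (rad/s): [2.22, 2.22, 3.01, 3.01, 3.14, 3.14, 3.14].

INTERFACE

Orientations are given as a rotation vector (axis times angle).
In Python, from cell import observe, eyes, arm gives the robot as it stands.
- The arm moves only by the tool step_arm, never from a script. Its argument "series" is a list that holds one entry, the list of rows, each a list of 5 numbers: the finger opening in m, from 0 to 0.0918, then the shift along the world's x, y, z in m, then the turn about the world's z in degrees. In form: [[[hand, dx, dy, dz, spin], ...]]. A call has 1 to 20 rows; each row is the pose to reach, as a shift and turn from the pose measured when the call began; what a row does not reach only later rows make up. A row lasts 1/12 s, in which the tool goes at most 41.7 mm and 7.16 degrees, less where a joint would pass 70% of its speed; a pose out of reach is approached as far as the arm can. A call with a gripper value outside its range is refused whole. The fingers move at their own pace and stop on an object; "squeeze" is the grip in N (left out, the last holds). Time passes only in rows, so rows that repeat a pose let the fingers close. It gives the time, the measured TCP pose, the force and the opening at its end, in the units of the state.
- observe(): the state, without advancing time (a new reading comes with each control period).
- eyes.get_image(name): name is "scene" or "top"; returns (picture, depth): 384x512x3 uint8, red, green, blue; 384x512 float32, m along the optical axis (not along the pixel's ray), 0 where there is no reading.
- eyes.camera_params(name): a dict with "intrinsics" (3x3 intrinsics, pixels), "position" and "attitude" of the camera in the world. Camera axes: x right, y down, z forward; pixel columns grow to the right and rows downward; lengths in m; the calibration is good to about 2 mm. A picture is of the moment at which its call begins. camera_params takes no time and is no camera call.
- arm.sign_off(): hands the job in, once; it reports no verdict.
The state is a dict: "clock": time; "joints": joint angles; "dq": joint speeds; "joint_efforts": joint torques, N m; "position": TCP position; "ee_rot": TCP orientation; "force": force on the tool from outside, world axes, zero at the start; "ft_torque": the same for the moment, N m; "width": opening from 0.0 (shut) to 1.0 (fully open).
Only numpy, scipy, OpenCV 4.12 (cv2) and the standard library are available. Lean on these libraries where they do the work, as an engineer would, in place of code of your own. Each camera call takes 0.05 s, during which the arm holds its last target.

TASK

With the spring tongs from their stand, draw the worn white spacer out of its deep pocket in the filling depositor's valve block and set it down, not dropped, in the steel parts dish, then hang the tongs back upright in their stand. Before squeezing, let the tips come to rest on the pocket's ledge with a light touch; squeeze the soft spacer firmly enough to pull it free of its rubber seal but without crushing it, touch it with nothing but the tongs, and leave the blue spacers seated and everything else on the bench where it is.

Things in the scene. Friction and masses are not known exactly. Their poses are not given: they have to be found in the camera images.
- tongs_grip (a point): Loose steel spring tongs, 100 g, hung upright in the stand, tips down. Point midway between the flat black finger rests (22 mm wide, 24 high), 44 mm under the top end. z up; limbs close along y. Rests outside: 44.5 mm released, spring 4 N each; 10 to 13 N at 36 to 34 mm, enough to carry the tongs, which may slip if pushed hard. Handle 22 mm wide (x), ends in shoulders 38 mm below this point.
- tongs_bow (a point): The same tongs: top of the closed end. Below the shoulders each limb is a straight nose 3 mm thick (y), 10 wide (x), with an orange end. The ends are worn and reground: the tips lie 104 to 114 mm below tongs_grip when squeezed, not known closer. Gap inside the tips: 48 mm released, about 22 with the fingers 35.5 mm apart on the rests, 18 (parallel, on a spacer) at 32.5 to 34. G newtons on the rests give a spacer about (G - 16) / 3.9 N a tip.
- tongs_stand: Steel stand fixed on the bench: a deep slot open at the top, inside 16 mm (its x) by 66 mm (its y), 3 mm walls, rim 86 mm above the bench, on a foot 85 x 110 mm. Origin on the bench under the slot's centre, z up. The tongs hang in it by their shoulders, which rest on the rim's long sides (tongs_grip then 37 mm above the rim), their closing line along its y, the tips clear of the floor.
- valve_block: Stainless valve block of a filling depositor, fixed, 62 mm (x) by 170 mm (y), flat top 82 mm over the bench; inlet pipe 35 mm out at its +y end, three outlet nuts 26 mm out on +x. Origin on the bench under its centre, z up. Three round upright pockets, 36 mm diameter, at y = -50, 0, +50 mm, each 46 mm deep to a flat ledge; a spacer sits in a recess in each ledge's centre.
- pocket1_mouth (a point): Centre of the middle pocket's mouth, in the block's top face; axes as the block. All pockets alike: ledge 46 mm below the mouth, in its centre a recess of 19.5 mm diameter, 6 mm deeper, in which the spacer stands on end, its upper 5 mm (3 mm straight, then the bevel) above the ledge, so only tips down at the ledge hold it. A rubber seal nips its foot: about 5 to 6 N pull it out. The ledge is a lapped sealing face: over 12 N from the tongs scores it.
- white_spacer_center (a point): Worn spacer to take out: ivory-white soft plastic ring, 18 mm outside diameter, 11 mm high, 7 mm hole, top rim bevelled 2 x 2 mm, 14 g, loose, upright in one of the three pockets (which one varies). This point is its centre, half-way up (0.5 mm below the ledge when seated). Soft: more than 18 N of squeeze from either tip crushes it.
- blue_spacer_a_center (a point): New blue spacer, same size, seated in another pocket; to be left there. Point at its centre.
- blue_spacer_b_center (a point): New blue spacer, same size, seated in another pocket; to be left there. Point at its centre.
- parts_dish: Steel dish for worn parts, fixed, 130 mm (x) by 110 mm (y) outside, rolled rim 27 mm above the bench, inside 124 by 104 mm, inner floor 3 mm above the bench. Origin on the bench under its centre, z up.
- plunger: Bystander: steel plunger of the depositor, 35 mm diameter, 82 mm tall, standing. Origin under its centre.
- clamp_ring: Bystander: aluminium clamp ring, 56 mm across, 12 mm high. Origin under its centre.
- nozzle_a: Bystander: steel piping nozzle, cone 34 mm at the foot, 50 mm tall. Origin under its centre.
- nozzle_b: Bystander: a second such nozzle. Origin under its centre.

How it is judged:
By the outcome, as a careful person would: the job done as asked, in the order asked, and still so for the second after the job is handed in, with the robot touching nothing.
It also fails if it takes over 61 s, if anything falls off the work surface, if the arm or the gripper's body presses on something with over 40 N, if the wrist force passes 120 N, or if a joint passes its speed limit or range.

## Working session

There is one attempt and no reset: what is moved stays moved. The work goes in short steps, Python scripts to look and compute and a tool call to move; the robot and the scene stay as the last step left them, time stands still between calls to the robot, and variables do not carry over. Pictures are saved under pics/ and viewed, and the job is handed in when it is done.

Besides the shell and the picture viewer there is one more tool, called as a command line: name --argument value ..., lists and objects as JSON in quotes. step_arm: Moves the arm, as the interface text tells. Its arguments: {"type":"object","properties":{"series":{"type":"array"},"squeeze":{"type":"number"}},"required":["series"]}

```bash
ls; mkdir -p pics
python3 - <<'E'
from cell import observe, eyes, arm
import cv2, numpy as np
s=observe();print(s)
for n in("scene","top"):
    im,d=eyes.get_image(n);cv2.imwrite(f"pics/{n}0.png",cv2.cvtColor(im,cv2.COLOR_RGB2BGR));np.save(f"pics/{n}0.npy",d)
    print(n,eyes.camera_params(n))
E
```

```text
pics
{'clock': 0.0, 'joints': array([-1.36963008,  0.43520801,  0.02497174,  1.57410049, -0.011605  ,
        1.13396418, -0.07510583]), 'dq': array([-0.00113665, -0.00133409,  0.00189098,  0.00116823,  0.00068441,
       -0.00042855,  0.00110114]), 'joint_efforts': array([ 4.54358387e-04, -6.67871761e+01,  9.85509753e-01, -3.14447594e+01,
       -6.04821090e-02,  4.27733653e-02,  1.61617663e-04]), 'position': array([0.18684115, 0.59585329, 0.20115296]), 'ee_rot': array([-4.75426503e-01, -3.10531003e+00,  2.40609958e-03]), 'force': array([ 0.07679288, -0.04330804, -0.52554237]), 'ft_torque': array([-0.00127151,  0.04998573, -0.01951247]), 'width': 1.00226340494165}
scene {'intrinsics': array([[351.03390246,   0.        , 258.1674318 ],
       [  0.        , 351.03390246, 190.59594413],
       [  0.        ,   0.        ,   1.        ]]), 'position': array([ 0.9985293 , -0.54113689,  0.57901607]), 'attitude': array([-2.0758934 , -0.67191957,  0.37706219])}
top {'intrinsics': array([[404.27673126,   0.        , 257.7958598 ],
       [  0.        , 404.27673126, 190.05483657],
       [  0.        ,   0.        ,   1.        ]]), 'position': array([0.4300628 , 0.01306876, 1.0784978 ]), 'attitude': array([-2.13353936,  2.11836295, -0.17699932])}
```

View pics/scene0.png

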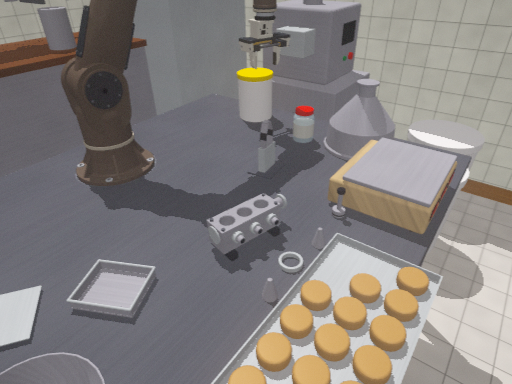

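View pics/top0.png

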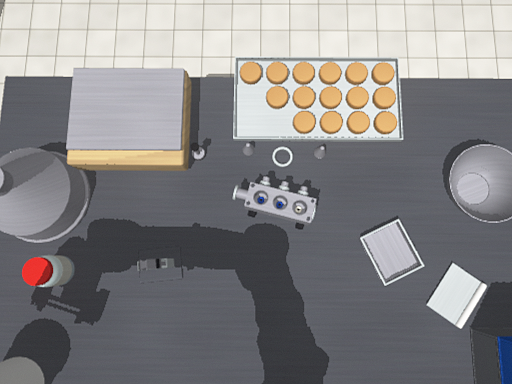

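```bash
cat > h.py <<'E'
import numpy as np, cv2
from scipy.spatial.transform import Rotation as R
from cell import observe, eyes, arm
def P(n):
    p=eyes.camera_params(n); return p['intrinsics'],np.array(p['position']),R.from_rotvec(p['attitude']).as_matrix()
def ray(n,u,v,z):
    K,c,A=P(n); d=A@np.linalg.solve(K,[u,v,1.]); return c+d*(z-c[2])/d[2]
def proj(n,X):
    K,c,A=P(n); q=K@(A.T@(np.asarray(X,float)-c)); return q[:2]/q[2]
def pts(n,d):
    K,c,A=P(n); v,u=np.mgrid[:d.shape[0],:d.shape[1]]
    q=np.stack([(u-K[0,2])/K[0,0]*d,(v-K[1,2])/K[1,1]*d,d],-1); return q@A.T+c
def grab(n,tag):
    im,d=eyes.get_image(n);cv2.imwrite(f"pics/{n}{tag}.png",cv2.cvtColor(im,cv2.COLOR_RGB2BGR));np.save(f"pics/{n}{tag}.npy",d);return im,d
def crop(n,tag,x0,y0,x1,y1,s):
    im=cv2.imread(f"pics/{n}{tag}.png")[y0:y1,x0:x1]; o=f"pics/{n}{tag}_c{x0}_{y0}.png"
    cv2.imwrite(o,cv2.resize(im,None,fx=s,fy=s,interpolation=cv2.INTER_NEAREST)); print(o)
E
python3 - <<'E'
from h import *
crop("top","0",120,240,200,300,8)
crop("top","0",225,165,325,235,8)
crop("scene","0",230,90,310,180,6)
E
```

```text
pics/top0_c120_240.png
pics/top0_c225_165.png
pics/scene0_c230_90.png
```

View pics/top0_c120_240.png

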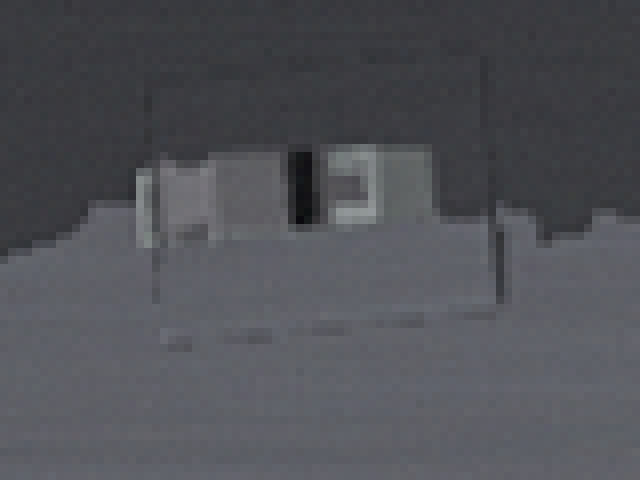

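View pics/top0_c225_165.png

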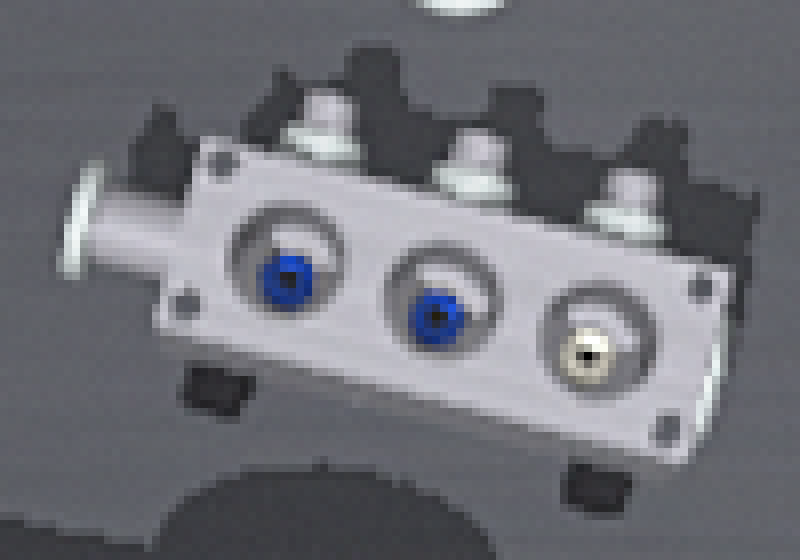

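View pics/scene0_c230_90.png

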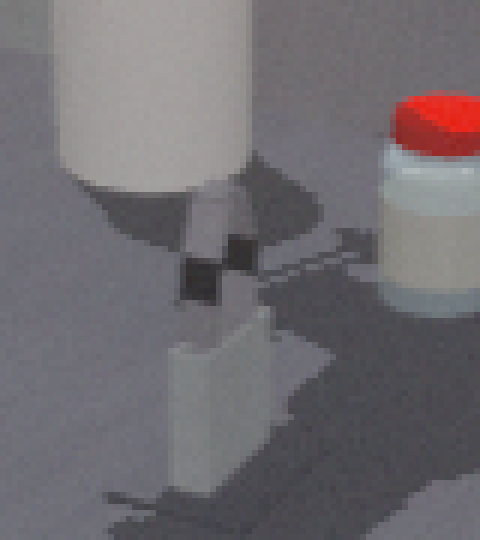

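Run:
```python
from h import *
for n in("top","scene"):
    for X in([0,0,0],[0,0,.3],[.187,.596,.202],[.187,.596,.3]): print(n,X,proj(n,X))
d=np.load("pics/top0.npy");Q=pts("top",d)
for (u,v) in [(158,265),(145,265),(170,265),(150,263),(164,265),(280,195),(298,209),(390,250),(150,280),(300,260)]: print(u,v,Q[v,u].round(4))
im=cv2.imread("pics/top0.png");
# depth-based block top
m=(abs(Q[...,2]-.082)<.006);m[:, :225]=0;m[:,325:]=0;m[:165]=0;m[235:]=0
m=m.astype(np.uint8);n,l,st,c=cv2.connectedComponentsWithStats(m);print(st[1:],c[1:])
k=1+st[1:,4].argmax();cn=cv2.findContours((l==k).astype(np.uint8),cv2.RETR_EXTERNAL,cv2.CHAIN_APPROX_NONE)[0][0];
print(cv2.minAreaRect(cn))
```

```text
top [0, 0, 0] [265.36053334 440.41334169]
top [0, 0, 0.3] [267.16418887 516.82753178]
top [0.187, 0.596, 0.202] [-24.84267131 379.99313738]
top [0.187, 0.596, 0.3] [-62.65901187 395.66148836]
scene [0, 0, 0] [115.94445082 166.40165388]
scene [0, 0, 0.3] [91.31250993 75.87290614]
scene [0.187, 0.596, 0.202] [264.04418895  72.99108823]
scene [0.187, 0.596, 0.3] [263.95550485  46.40823487]
158 265 [0.4201 0.2544 0.1183]
145 265 [0.4204 0.2707 0.1682]
170 265 [0.4196 0.2416 0.049 ]
150 263 [0.4248 0.2637 0.154 ]
164 265 [0.4196 0.254  0.0605]
280 195 [ 0.5941 -0.033   0.081 ]
298 209 [ 0.5643 -0.0813  0.041 ]
390 250 [ 0.4623 -0.3239  0.0068]
150 280 [0.3804 0.3018 0.0045]
300 260 [ 0.4347 -0.0887  0.0027]
[[ 244  183   72   41 1240]
 [ 233  187    4    9   17]] [[279.97419355 202.64193548]
 [234.47058824 190.82352941]]
((280.34722900390625, 202.76071166992188), (69.84217834472656, 24.987117767333984), 14.420774459838867)
```

Run:
```python
from h import *
d=np.load("pics/top0.npy");Q=pts("top",d)
for (u,v) in [(20,375),(10,370),(38,270),(65,270),(60,200)]: print(u,v,Q[v,u].round(4))
d=np.load("pics/scene0.npy");Q=pts("scene",d)
for (u,v) in [(255,100),(255,73),(240,100),(270,100),(265,60),(304,110),(262,52)]: print(u,v,Q[v,u].round(4))
crop("scene","0",220,0,320,110,7)
```

```text
20 375 [0.1662 0.5713 0.0839]
10 370 [0.1801 0.5884 0.0967]
38 270 [0.4064 0.5346 0.1194]
65 270 [0.4054 0.5013 0.0564]
60 200 [0.5739 0.5045 0.1074]
255 100 [0.1649 0.5634 0.0989]
255 73 [0.1374 0.6031 0.193 ]
240 100 [0.0849 0.5653 0.0827]
270 100 [0.1931 0.6294 0.0854]
265 60 [-0.1619  1.0943  0.108 ]
304 110 [0.4149 0.5212 0.1232]
262 52 [-0.741   1.869  -0.0569]
pics/scene0_c220_0.png
```

View pics/scene0_c220_0.png

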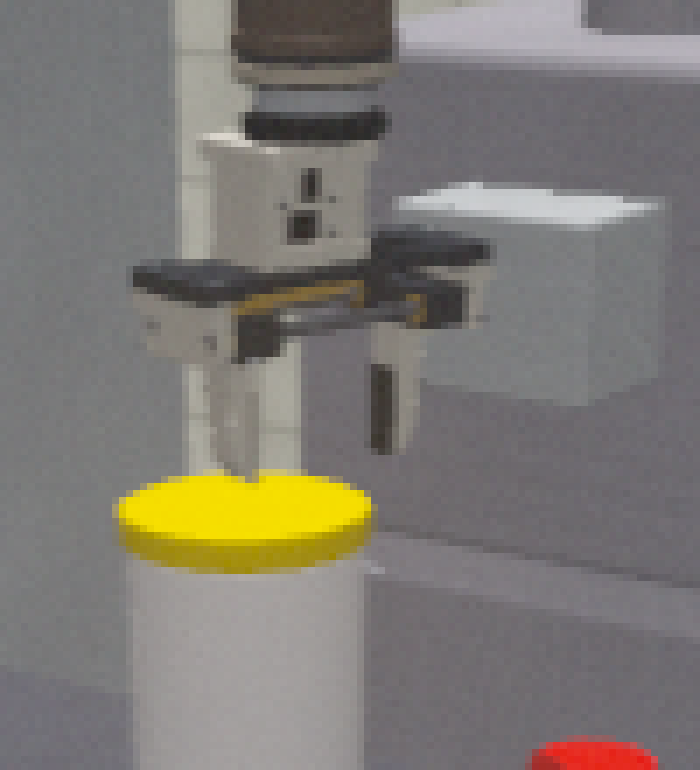

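Run:
```python
from h import *
np.set_printoptions(suppress=True,linewidth=150)
d=np.load("pics/top0.npy");Q=pts("top",d)
print((Q[256:273,134:178,2]*1000).round().astype(int))
for n in [(148,70),(485,50),(500,310),(160,345)]:
    print(ray("top",120+(n[0])/8-.5,240+n[1]/8-.5,.003).round(4))
```

```text
[[   1    2    0    0    1    9    9    9    3   10    7    9    5    7    7    6    7    7    9    7    5    4    4    4    3    7    9    2    9
     8    3    6    7    8    7    7    8    6    4    7    7    8    6    3]
 [   1    6    1    2    0    5    6    8    5    9    6    7    8 1078    6    6    9    6   10   11    6    6    8    8    7    7    6    7    8
     7    9    8    4    7    6    4   10    4    8    7    6    6    4    4]
 [   0    4    4    0    2   10   11    8    3    6    7   10    7    5    8    7    8    8    5    6    4    7    6    3    7    8    8    8    6
     4    8    7   12    7    9    8    7    8    6   11    7    3    7    5]
 [   3    3    2   -1    2    3    6    9    8    7    9    6    7    6    8    4    6    5  144  146  139  134  131  123  116  104   96   85   86
    87   88   87   85   75   67   52   41   36   18    7    8    6    8    3]
 [   3    1    0    2    1    7  165    8    9    4    5   10  164  163  158  156  152  146  148  144  140  134  133  122  117  108   94   84   89
    83   74   85   87   76   71   57   43   30   19  
[... 2117 characters left out ...]
   8    7    3   10    9    7    6    7    5    8    8    8    7    9    6    6
     7    4    8    5    7    6    9    8    6    9    7    7   10   10    6]
 [   1    0    5    2   -2    2    5 1078    5    8    8   10    4    7    9    7    4    7    8    8 1078    8    6    5    8    7    4 1078    8
     8    9    5    4    9    4    4    6    7    6    6    5    8    9   10]
 [   1    5    0   -3    0    0    5   10 1078    4    8    5    9    7    7    9    3    9    6    7    6    8    6    7    7    6    5   10    5
     4    5    9    5    8    7    2    4    5   10   10    7    4    8    6]]
[0.462  0.3385 0.003 ]
[0.4694 0.2273 0.003 ]
[0.3855 0.219  0.003 ]
[0.3734 0.3293 0.003 ]
```

Run:
```python
from h import *
np.set_printoptions(suppress=True,linewidth=150)
d=np.load("pics/top0.npy");Q=pts("top",d);z=Q[...,2]
# rim, box crop
c=ray("top",151.6,264.7,.086);print("rim ctr",c)
print("foot ctr z6",np.mean([ray("top",120+a/8-.5,240+b/8-.5,.006) for a,b in [(148,70),(485,50),(500,310),(160,345)]],0))
sub=np.zeros(z.shape,bool);sub[255:275,132:180]=1
t=sub&(z>.161)&(z<.175);print("tongs top region mean",Q[t].mean(0),t.sum())
L=sub&(abs(z-.086)<.004);ys,xs=np.where(L);
A=L.copy();A[:,139:]=0;B=L.copy();B[:,:165]=0
print(Q[A].mean(0),Q[B].mean(0))
# scene black rests
s=cv2.imread("pics/scene0.png").astype(int);m=np.zeros(s.shape[:2],bool);m[125:145,255:280]=1
blk=m&(s.max(2)<60);n,l,st,ce=cv2.connectedComponentsWithStats(blk.astype(np.uint8));print(st[1:],ce[1:])
for y,x in ((0.4226,.2785),):
  print("pred grip in scene",proj("scene",[y,x,.123]), "bow",proj("scene",[y,x,.167]),proj("top",[y,x,.167]))
ds=np.load("pics/scene0.npy");S=pts("scene",ds)
mm=np.zeros(ds.shape,bool);mm[115:172,250:282]=1
for lo,hi in((.1,.135),(.15,.18),(.08,.09)):
  k=mm&(S[...,2]>lo)&(S[...,2]<hi)&(abs(S[...,1]-.2785)<.06)&(abs(S[...,0]-.4226)<.05);print(lo,S[k].min(0),S[k].max(0),S[k].mean(0),k.sum())
```

```text
rim ctr [0.42036666 0.27802126 0.086     ]
foot ctr z6 [0.42258727 0.27775967 0.006     ]
tongs top region mean [0.42111697 0.27416392 0.16705354] 73
[0.41597358 0.31206134 0.08619926] [0.42561053 0.24389553 0.0860758 ]
[[268 130   4   5  20]
 [261 133   5   7  30]] [[269.5 132. ]
 [263.  136.3]]
pred grip in scene [266.61889068 134.05775516] bow [266.62854171 120.65030764] [141.71787398 263.96041285]
0.1 [0.41120148 0.24905473 0.10022663] [0.43882491 0.29916703 0.13484339] [0.4249799  0.27212343 0.11697027] 126
0.15 [0.41312773 0.25834441 0.15038527] [0.4382559  0.28861964 0.17020417] [0.42669475 0.27059263 0.16064275] 71
0.08 [0.41229688 0.2396169  0.0801159 ] [0.43763439 0.31440171 0.08999128] [0.42838703 0.26988861 0.08540899] 78
```

Run:
```python
from h import *
np.set_printoptions(suppress=True,linewidth=150)
im=cv2.imread("pics/top0.png");hsv=cv2.cvtColor(im,cv2.COLOR_BGR2HSV)
m=np.zeros(im.shape[:2],np.uint8);m[165:235,225:325]=255
bl=cv2.inRange(hsv,(100,120,40),(130,255,255))&m
n,l,st,c=cv2.connectedComponentsWithStats(bl);
for k in range(1,n):
    if st[k,4]>10: print("blue",st[k],c[k],ray("top",*c[k],.041).round(4))
b=im.astype(int)
w=((b[...,2]-b[...,0])>15)&(b[...,2]>110)&(m>0)
n,l,st,c=cv2.connectedComponentsWithStats(w.astype(np.uint8))
for k in range(1,n):
    if st[k,4]>8: print("ivory",st[k],c[k],ray("top",*c[k],.041).round(4))
# block top corners from crop (8x)
cor=[(205,138),(733,268),(688,462),(158,325)]
W=np.array([ray("top",225+a/8-.5,165+bb/8-.5,.082) for a,bb in cor]);print(W.round(4))
ctr=W.mean(0);print("ctr",ctr);
for i,j in((0,1),(3,2)): e=W[i]-W[j];print("y-len",np.linalg.norm(e),np.degrees(np.arctan2(-e[0],e[1])))
for i,j in((0,3),(1,2)): e=W[i]-W[j];print("x-len",np.linalg.norm(e),np.degrees(np.arctan2(e[1],e[0])))
# mouths
for a,bb in((288,258),(442,300),(600,341)): print("mouth",ray("top",225+a/8-.5,165+bb/8-.5,.082).round(4))
crop("top","0",340,200,440,300,6); crop("scene","0",200,180,300,260,8)
```

```text
blue [258 197   6   6  29] [260.48275862 199.51724138] [0.5885 0.0158 0.041 ]
blue [276 202   7   6  30] [279.23333333 204.36666667] [ 0.5761 -0.0328  0.041 ]
[[ 0.6272  0.042   0.082 ]
 [ 0.5869 -0.1229  0.082 ]
 [ 0.5263 -0.108   0.082 ]
 [ 0.5678  0.056   0.082 ]]
ctr [ 0.57707119 -0.0332485   0.082     ]
y-len 0.16976780728145086 -13.710016133955722
y-len 0.16915903347419678 -14.201019710505339
x-len 0.06096774125356365 -13.232174687216581
x-len 0.062415324318895474 -13.807804321654956
mouth [0.5892 0.0157 0.082 ]
mouth [ 0.5763 -0.0323  0.082 ]
mouth [ 0.5637 -0.0813  0.082 ]
pics/top0_c340_200.png
pics/scene0_c200_180.png
```

View pics/top0_c340_200.png

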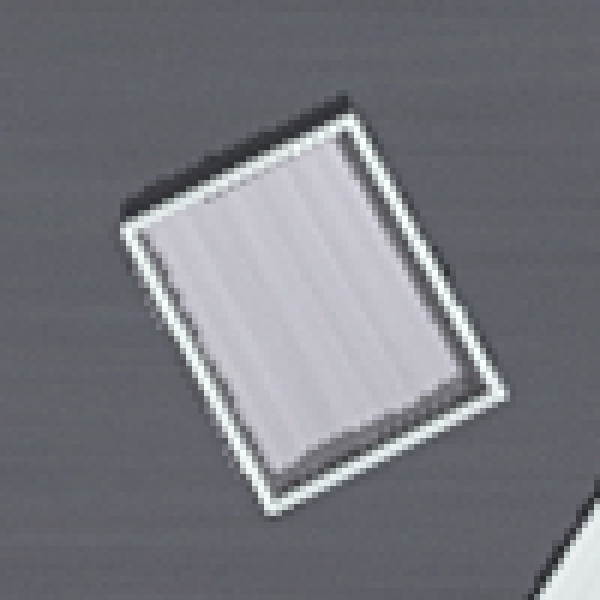

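View pics/scene0_c200_180.png

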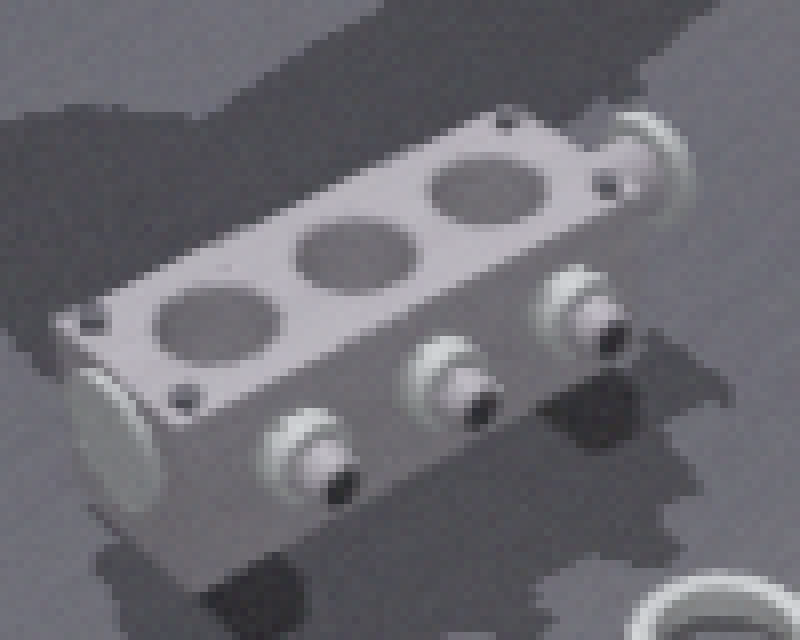

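Run:
```python
from h import *
print("white spacer top",ray("top",225+587/8-.5,165+355/8-.5,.041))
for a,b in((487,190),(356,255),(217,326)): print("scene mouth",ray("scene",200+a/8-.5,180+b/8-.5,.082).round(4))
W=np.array([ray("top",340+a/6-.5,200+b/6-.5,.027) for a,b in((125,232),(350,118),(505,395),(272,510))]);print(W.round(4),W.mean(0))
```

```text
white spacer top [ 0.56465992 -0.08095186  0.041     ]
scene mouth [0.5884 0.0164 0.082 ]
scene mouth [ 0.5762 -0.0323  0.082 ]
scene mouth [ 0.5646 -0.0815  0.082 ]
[[ 0.4914 -0.2426  0.027 ]
 [ 0.5413 -0.3417  0.027 ]
 [ 0.4237 -0.4012  0.027 ]
 [ 0.3752 -0.3003  0.027 ]] [ 0.45790174 -0.32145893  0.027     ]
```

step_arm --series '[[[0.0918,0,0,0.04,0],[0.0918,0.01,-0.015,0.06,0],[0.0918,0.034,-0.046,0.06,4],[0.0918,0.058,-0.078,0.06,8],[0.0918,0.082,-0.11,0.06,12],[0.0918,0.106,-0.142,0.06,15],[0.0918,0.13,-0.174,0.06,18],[0.0918,0.154,-0.206,0.06,20],[0.0918,0.178,-0.24,0.06,22],[0.0918,0.204,-0.276,0.06,23.4],[0.0918,0.22,-0.3,0.06,23.4],[0.0918,0.234,-0.318,0.06,23.4],[0.0918,0.234,-0.318,0.06,23.4],[0.0918,0.234,-0.318,0.06,23.4],[0.0918,0.234,-0.318,0.06,23.4]]]' --squeeze 20

```text
clock: 1.35
position: [0.4203, 0.2785, 0.261]
ee_rot: [0.165, -3.137, 0.002]
force: [0.5, -0.1, 0.1]
width: 1.0
```

```bash
cat >> h.py <<'E'
def st():
    s=observe();A=R.from_rotvec(s['ee_rot']).as_matrix()
    print("t",round(s['clock'],2),"pos",s['position'].round(4),"y-yaw",round(np.degrees(np.arctan2(-A[0,1],A[1,1])),2),"tilt",A[:,2].round(4),"F",s['force'].round(2),"T",s['ft_torque'].round(2),"w_mm",round(s['width']*91.8,2));return s
E
python3 - <<'E'
from h import *
st(); print(observe()['joints'].round(2))
grab("top","1");grab("scene","1")
crop("top","1",110,230,210,305,8);crop("scene","1",220,60,320,170,6)
E
```

```text
t 1.35 pos [0.4203 0.2785 0.261 ] y-yaw 6.02 tilt [-4.0e-04 -1.3e-03 -1.0e+00] F [ 0.5  -0.09  0.1 ] T [0.12 0.03 0.03] w_mm 91.8
[-0.8   0.19  0.13  1.78 -0.03  1.18  1.01]
pics/top1_c110_230.png
pics/scene1_c220_60.png
```

View pics/scene1_c220_60.png

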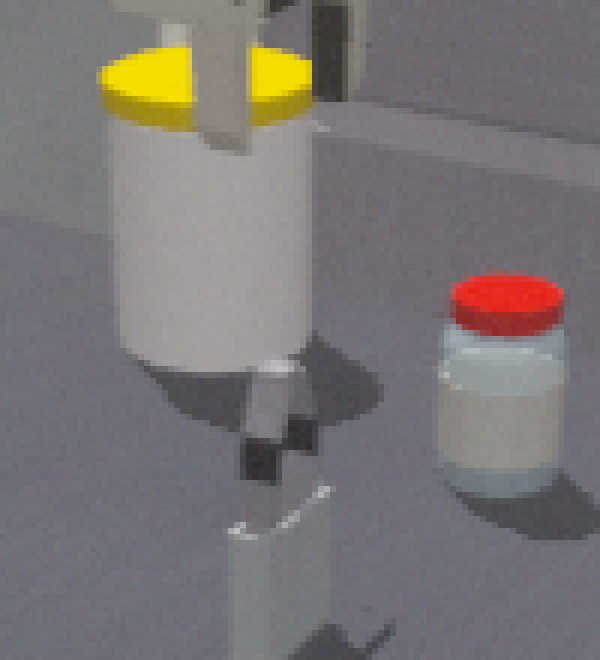

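View pics/top1_c110_230.png

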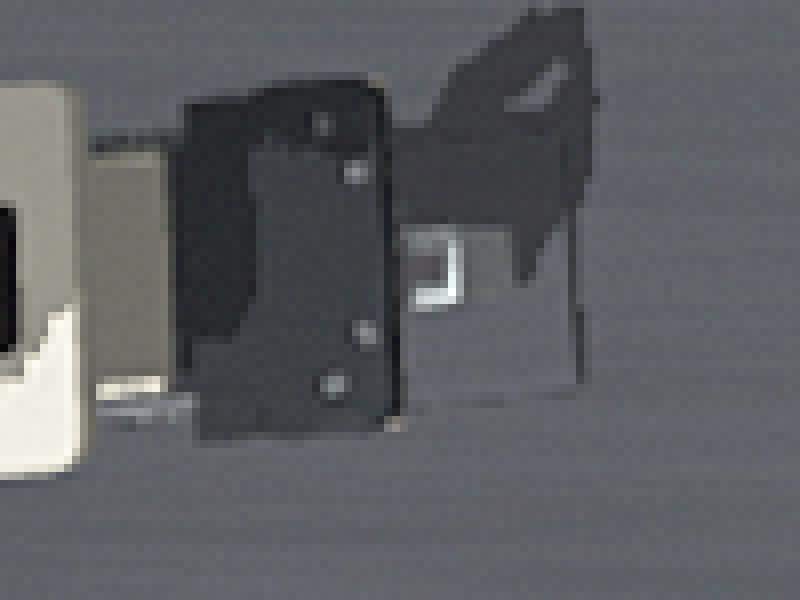

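step_arm --series '[[[0.0918,0.0007,-0.0005,-0.03,0],[0.0918,0.0007,-0.0005,-0.06,0],[0.0918,0.0007,-0.0005,-0.09,0],[0.0918,0.0007,-0.0005,-0.115,0],[0.0918,0.0007,-0.0005,-0.13,0],[0.0918,0.0007,-0.0005,-0.1385,0],[0.0918,0.0007,-0.0005,-0.1425,0],[0.0918,0.0007,-0.0005,-0.1425,0],[0.0918,0.0007,-0.0005,-0.1425,0]]]'

```text
clock: 2.2
position: [0.421, 0.2793, 0.1193]
ee_rot: [-0.168, 3.137, -0.001]
force: [0.0, 0.5, 0.3]
width: 0.999
```

Run:
```python
from h import *
st(); grab("scene","2"); crop("scene","2",220,60,320,170,6)
```

```text
t 2.2 pos [0.421  0.2793 0.1193] y-yaw 6.15 tilt [ 5.e-04 -5.e-04 -1.e+00] F [0.02 0.45 0.33] T [ 0.07  0.   -0.02] w_mm 91.7
pics/scene2_c220_60.png
```

View pics/scene2_c220_60.png

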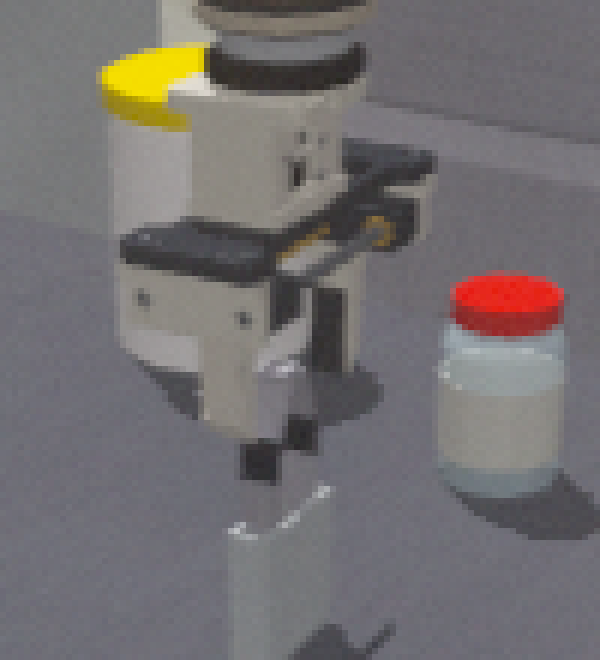

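Run:
```python
from h import *
c=np.array([.421,.2793]);a=np.radians(6.1);y=np.array([-np.sin(a),np.cos(a)]);
for s in(-.055,.055):
  for z in(.105,.17): print(s,z,((proj("scene",[*(c+s*y),z])-[220,60])*6).round())
for z in(.123,): 
  for s in (-.022,.022):print("rest",((proj("scene",[*(c+s*y),z])-[220,60])*6).round())
print("bow",((proj("scene",[*c,.167])-[220,60])*6).round())
```

```text
-0.055 0.105 [225. 516.]
-0.055 0.17 [223. 395.]
0.055 0.105 [328. 436.]
0.055 0.17 [329. 321.]
rest [257. 459.]
rest [298. 428.]
bow [278. 363.]
```

Run:
```python
from h import *
for nm,c,z,yaw,o,f in (("start",[.187,.596],.188,-17.4,[220,0],7),("p1",[.4203,.2785],.247,6.0,[220,60],6),("p2",[.421,.2793],.105,6.1,[220,60],6)):
  a=np.radians(yaw);y=np.array([-np.sin(a),np.cos(a)]);c=np.array(c)
  for s in(-.055,.055): print(nm,s,((proj("scene",[*(c+s*y),z])-o)*f).round(),((proj("scene",[*(c+s*y),z+.04])-o)*f).round())
st();grab("scene","2b");crop("scene","2b",220,60,320,170,6);st()
d=np.load("pics/scene2b.npy");Q=pts("scene",d)
for u,v in((256,125),(257,131),(263,136),(276,115)):print(u,v,Q[v,u].round(4))
```

```text
start -0.055 [229. 554.] [227. 480.]
start 0.055 [385. 519.] [386. 447.]
p1 -0.055 [218. 241.] [217. 155.]
p1 0.055 [329. 175.] [331.  95.]
p2 -0.055 [225. 516.] [224. 443.]
p2 0.055 [328. 436.] [329. 366.]
t 2.25 pos [0.4212 0.2793 0.1195] y-yaw 6.14 tilt [ 1.e-03 -1.e-04 -1.e+00] F [-0.44  0.04 -0.66] T [ 0.04 -0.   -0.02] w_mm 91.67
pics/scene2b_c220_60.png
t 2.3 pos [0.4213 0.2792 0.1196] y-yaw 6.13 tilt [ 0.0011 -0.     -1.    ] F [ 0.23  0.15 -0.11] T [ 0.1  -0.03  0.02] w_mm 91.82
256 125 [0.4287 0.2166 0.1761]
257 131 [0.4253 0.2255 0.1533]
263 136 [0.426  0.2545 0.1265]
276 115 [0.4228 0.329  0.1686]
```

View pics/scene2b_c220_60.png

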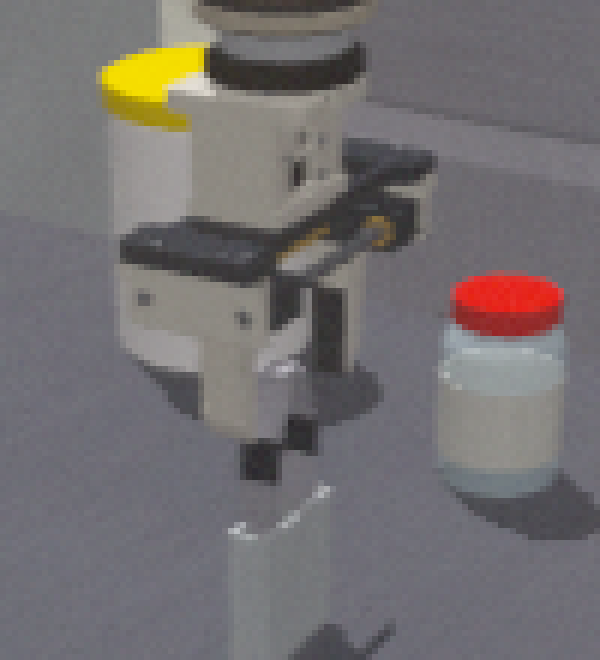

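The picture shows the near fingertip at crop (230,440), i.e. about z = 0.145. The reported pose would put it at z = 0.105, so the fingers stand about 40 mm higher than reported, as they did in both earlier pictures. I'll trust the camera and go down in checked steps.

step_arm --series '[[[0.0918,0,-0.001,-0.008,0],[0.0918,0,-0.001,-0.016,0],[0.0918,0,-0.001,-0.022,0],[0.0918,0,-0.001,-0.026,0],[0.0918,0,-0.001,-0.028,0],[0.0918,0,-0.001,-0.028,0]]]'

```text
clock: 2.8
position: [0.4209, 0.2779, 0.0909]
ee_rot: [-0.168, 3.137, -0.001]
force: [-0.4, -0.6, -0.1]
width: 0.996
```

Run:
```python
from h import *
st(); grab("scene","3"); crop("scene","3",230,80,290,170,6);grab("top","3");crop("top","3",110,230,210,305,7)
d=np.load("pics/scene3.npy");Q=pts("scene",d)
for u,v in((257,125),(257,131),(257,136),(258,140),(258,142),(275,120),(275,128)):print(u,v,Q[v,u].round(4))
```

```text
t 2.8 pos [0.4209 0.2779 0.0909] y-yaw 6.13 tilt [ 2.e-04 -8.e-04 -1.e+00] F [-0.42 -0.64 -0.1 ] T [ 0.07 -0.03 -0.01] w_mm 91.45
pics/scene3_c230_80.png
pics/top3_c110_230.png
257 125 [0.4485 0.1949 0.1885]
257 131 [0.4332 0.2148 0.1592]
257 136 [0.431  0.2175 0.1418]
258 140 [0.4309 0.2222 0.1271]
258 142 [0.2832 0.4206 0.0014]
275 120 [0.4197 0.3285 0.1515]
275 128 [0.4205 0.3279 0.1249]
```

View pics/scene3_c230_80.png

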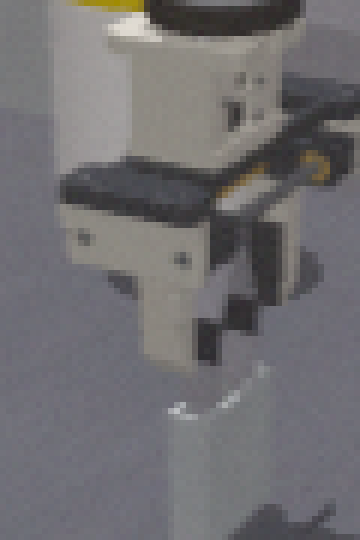

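View pics/top3_c110_230.png

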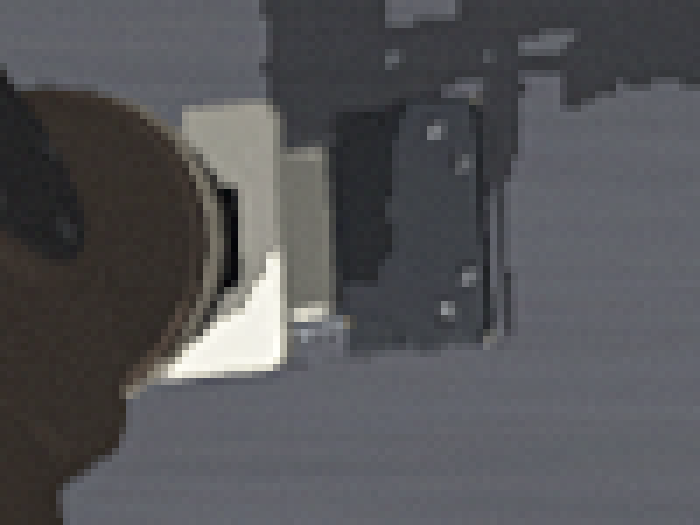

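Run:
```python
from h import *
c=np.array([.4209,.2779]);a=np.radians(6.1);y=np.array([-np.sin(a),np.cos(a)]);x=np.array([np.cos(a),np.sin(a)])
for z in (.105,.112,.118,.124):
  print(z,[ ((proj("scene",[*(c+s*y+t*x),z])-[230,80])*6).round().tolist() for s,t in((-.046,.0095),(-.065,.0095),(.046,.0095),(.046,-.0095))])
d=np.load("pics/scene3.npy");Q=pts("scene",d)
for u in (256,258,260,275,277,278): print(u,[(v,Q[v,u].round(3).tolist()) for v in range(126,145) if abs(Q[v,u,0]-.42)<.04])
```

```text
0.105 [[188.0, 394.0], [169.0, 409.0], [274.0, 327.0], [242.0, 320.0]]
0.112 [[188.0, 382.0], [169.0, 397.0], [274.0, 315.0], [243.0, 308.0]]
0.118 [[188.0, 371.0], [169.0, 386.0], [274.0, 304.0], [243.0, 297.0]]
0.124 [[188.0, 360.0], [169.0, 375.0], [274.0, 294.0], [243.0, 287.0]]
256 [(126, [0.444, 0.196, 0.184]), (127, [0.431, 0.213, 0.172]), (128, [0.431, 0.213, 0.169]), (129, [0.43, 0.214, 0.165]), (130, [0.429, 0.216, 0.161]), (131, [0.429, 0.215, 0.158]), (132, [0.429, 0.215, 0.155]), (133, [0.428, 0.217, 0.151]), (134, [0.429, 0.216, 0.148]), (135, [0.427, 0.218, 0.144]), (136, [0.429, 0.216, 0.142]), (137, [0.428, 0.217, 0.138]), (138, [0.427, 0.217, 0.135]), (139, [0.429, 0.215, 0.132]), (140, [0.422, 0.224, 0.124])]
258 [(126, [0.452, 0.195, 0.186]), (127, [0.436, 0.216, 0.172]), (128, [0.437, 0.214, 0.17]), (129, [0.437, 0.214, 0.167]), (130, [0.437, 0.214, 0.164]), (131, [0.437, 0.215, 0.16]), (132, [0.436, 0.215, 0.157]), (133, [0.437, 0.214, 0.154]), (134, [0.436, 0.216, 0.15]), (135, [0.434, 0.219, 0.145]), (136, [0.433, 0.22, 0.141]), (137, [0.436, 0.216, 0.141]), (
[... 478 characters left out ...]
(138, [0.438, 0.222, 0.135]), (139, [0.441, 0.219, 0.134]), (140, [0.439, 0.221, 0.13]), (141, [0.436, 0.225, 0.124]), (142, [0.414, 0.255, 0.103]), (143, [0.416, 0.253, 0.101])]
275 [(126, [0.421, 0.327, 0.132]), (127, [0.421, 0.328, 0.128]), (128, [0.421, 0.328, 0.125]), (129, [0.422, 0.326, 0.122]), (130, [0.422, 0.326, 0.119]), (141, [0.43, 0.314, 0.088]), (142, [0.431, 0.313, 0.085]), (143, [0.429, 0.317, 0.079]), (144, [0.43, 0.315, 0.077])]
277 [(126, [0.428, 0.329, 0.133]), (127, [0.429, 0.327, 0.131]), (128, [0.428, 0.328, 0.127]), (129, [0.427, 0.33, 0.122]), (130, [0.426, 0.331, 0.118])]
278 [(126, [0.427, 0.335, 0.131]), (127, [0.426, 0.337, 0.127]), (128, [0.428, 0.334, 0.125])]
```

step_arm --series '[[[0.0918,0,0.0002,-0.004,0],[0.0918,0,0.0002,-0.008,0],[0.0918,0,0.0002,-0.011,0],[0.0918,0,0.0002,-0.0135,0],[0.0918,0,0.0002,-0.0145,0],[0.0918,0,0.0002,-0.0145,0]]]'

```text
clock: 3.4
position: [0.4211, 0.2783, 0.0767]
ee_rot: [-0.168, 3.137, -0.001]
force: [0.4, -0.3, 0.4]
width: 1.0
```

Run:
```python
from h import *
st(); grab("scene","4"); crop("scene","4",230,80,290,170,6)
```

```text
t 3.4 pos [0.4211 0.2783 0.0767] y-yaw 6.13 tilt [ 6.e-04 -4.e-04 -1.e+00] F [ 0.36 -0.31  0.38] T [ 0.07 -0.    0.  ] w_mm 91.83
pics/scene4_c230_80.png
```

View pics/scene4_c230_80.png

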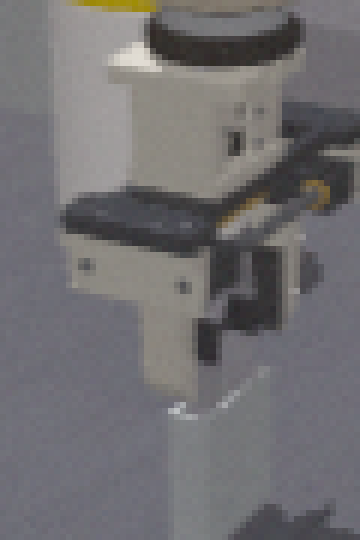

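step_arm --series '[[[0.06,0,0,0,0],[0.05,0,0,0,0],[0.045,0,0,0,0],[0.04,0,0,0,0],[0.0355,0,0,0,0],[0.0355,0,0,0,0],[0.0355,0,0,0,0],[0.0355,0,0,0,0]]]' --squeeze 20

```text
clock: 4.12
position: [0.4213, 0.2782, 0.0769]
ee_rot: [-0.168, 3.136, -0.001]
force: [0.2, -0.6, 0.1]
width: 0.467
```

Run:
```python
from h import *
st(); grab("scene","5"); crop("scene","5",230,80,290,170,6)
```

```text
t 4.12 pos [0.4213 0.2782 0.0769] y-yaw 6.12 tilt [ 8.e-04 -5.e-04 -1.e+00] F [ 0.18 -0.58  0.14] T [ 0.04  0.05 -0.01] w_mm 42.85
pics/scene5_c230_80.png
```

View pics/scene5_c230_80.png

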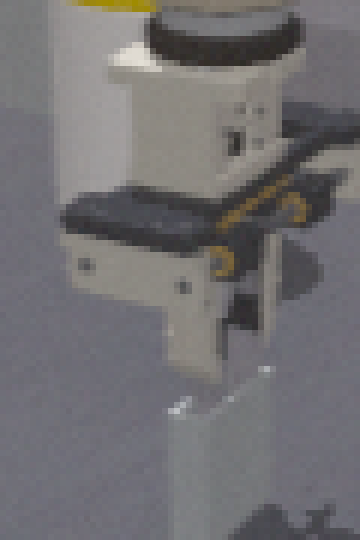

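step_arm --series '[[[0.0355,0,0,0,0],[0.0355,0,0,0,0],[0.0355,0,0,0,0],[0.0355,0,0,0,0],[0.0355,0,0,0,0]]]'

```text
clock: 4.58
position: [0.4212, 0.2783, 0.0769]
ee_rot: [-0.168, 3.136, -0.001]
force: [-0.0, -0.2, -1.3]
width: 0.385
```

Run:
```python
from h import *
st()
```

```text
t 4.58 pos [0.4212 0.2783 0.0769] y-yaw 6.12 tilt [ 8.e-04 -4.e-04 -1.e+00] F [-0.   -0.18 -1.33] T [0.01 0.02 0.02] w_mm 35.33
```

step_arm --series '[[[0.0355,0,0,0.004,0],[0.0355,0,0,0.012,0],[0.0355,0,0,0.025,0],[0.0355,0,0,0.045,0],[0.0355,0,0,0.065,0],[0.0355,0,0,0.085,0],[0.0355,0,0,0.105,0],[0.0355,0,0,0.12,0],[0.0355,0,0,0.13,0],[0.0355,0,0,0.13,0],[0.0355,0,0,0.13,0]]]'

```text
clock: 5.5
position: [0.4213, 0.2784, 0.2071]
ee_rot: [-0.168, 3.136, 0.0]
force: [0.7, -0.2, -1.2]
width: 0.387
```

Run:
```python
from h import *
st(); grab("scene","6"); crop("scene","6",220,50,310,170,5);grab("top","6");crop("top","6",100,220,220,305,6)
```

```text
t 5.5 pos [0.4213 0.2784 0.2071] y-yaw 6.12 tilt [ 1.4e-03  2.0e-04 -1.0e+00] F [ 0.71 -0.19 -1.18] T [-0.01 -0.02 -0.01] w_mm 35.55
pics/scene6_c220_50.png
pics/top6_c100_220.png
```

View pics/scene6_c220_50.png

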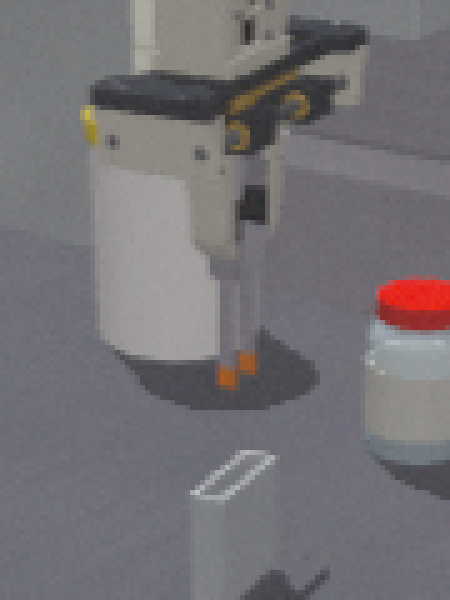

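View pics/top6_c100_220.png

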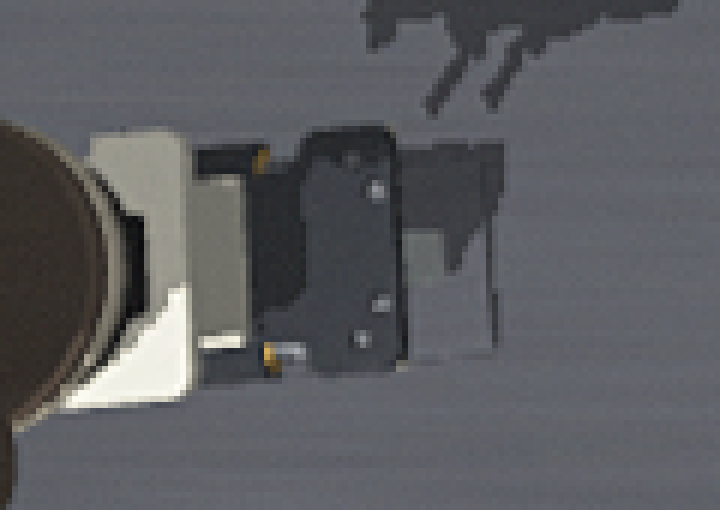

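Run:
```python
from h import *
im=cv2.imread("pics/scene6.png");hsv=cv2.cvtColor(im,cv2.COLOR_BGR2HSV)
m=cv2.inRange(hsv,(3,140,80),(22,255,255));k=np.zeros_like(m);k[110:140,255:280]=255
n,l,s,c=cv2.connectedComponentsWithStats(m&k);print(s[1:],c[1:])
a=np.radians(6.1);y=np.array([-np.sin(a),np.cos(a)]);x=np.array([np.cos(a),np.sin(a)]);p=np.array([.4213,.2784])
for z in(.139,.144,.149):
  print(z,[proj("scene",[*(p+q*y+.005*x),z]).round(1).tolist() for q in(-.014,.011)])
```

```text
[[268 121   3   4  10]
 [264 124   3   4  10]] [[269.1 122.2]
 [265.1 125.2]]
0.139 [[265.5, 131.1], [269.4, 128.2]]
0.144 [[265.5, 129.6], [269.4, 126.7]]
0.149 [[265.5, 128.1], [269.4, 125.2]]
```

step_arm --series '[[[0.0355,0.006,-0.014,0,0],[0.0355,0.016,-0.042,0,0],[0.0355,0.028,-0.072,0,0],[0.0355,0.041,-0.104,0,0],[0.0355,0.054,-0.136,0,0],[0.0355,0.067,-0.168,0,0],[0.0355,0.08,-0.2,0,0],[0.0355,0.092,-0.232,0,0],[0.0355,0.105,-0.264,0,0],[0.0355,0.117,-0.294,0,0],[0.0355,0.127,-0.32,0,0],[0.0355,0.135,-0.34,0,0],[0.0355,0.141,-0.354,0,0],[0.0355,0.1432,-0.3596,0,0],[0.0355,0.1432,-0.3596,0,0],[0.0355,0.1432,-0.3596,0,0]]]'

```text
clock: 6.93
position: [0.5633, -0.0809, 0.2051]
ee_rot: [0.168, -3.135, 0.001]
force: [1.1, 0.7, -1.2]
width: 0.387
```

Run:
```python
from h import *
st(); print(observe()['joints'].round(2)); grab("scene","7"); crop("scene","7",190,150,290,250,6);grab("top","7");crop("top","7",225,150,345,250,6)
```

```text
t 6.93 pos [ 0.5633 -0.0809  0.2051] y-yaw 6.14 tilt [-2.1e-03 -9.0e-04 -1.0e+00] F [ 1.12  0.71 -1.18] T [ 0.02 -0.01 -0.03] w_mm 35.54
[-0.2   0.35  0.34  1.73 -0.13  1.09  1.85]
pics/scene7_c190_150.png
pics/top7_c225_150.png
```

View pics/scene7_c190_150.png

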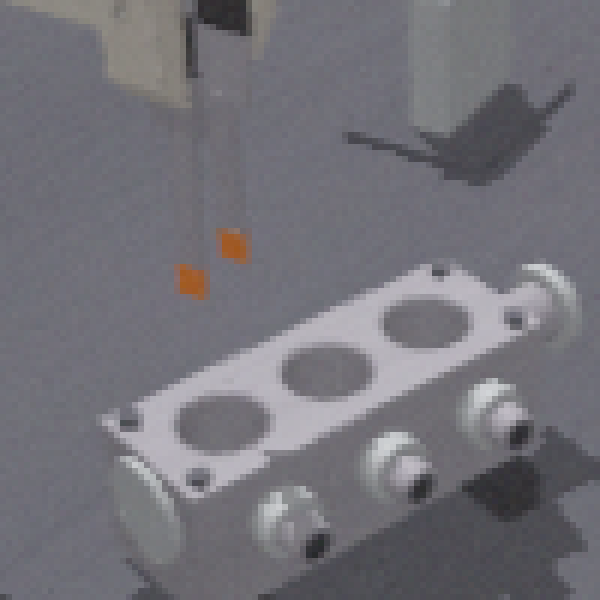

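View pics/top7_c225_150.png

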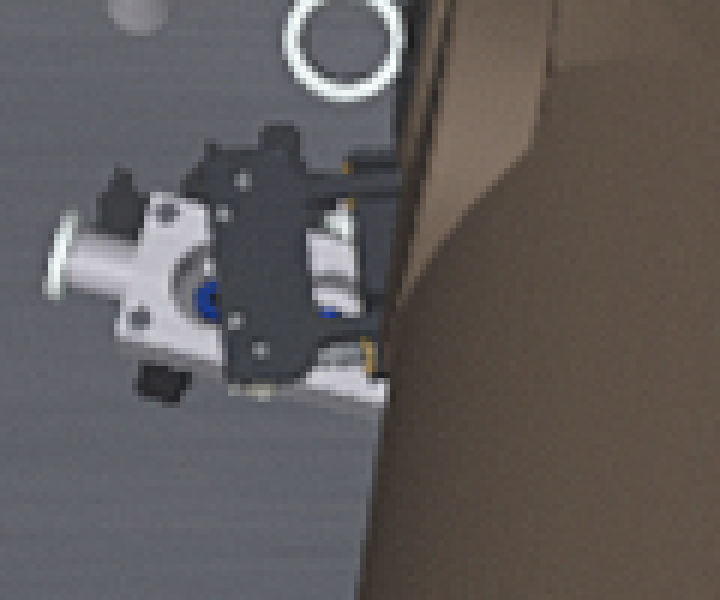

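```bash
cat >> h.py <<'E'
def tips(tag,box,p,yaw):
    im=cv2.imread(f"pics/scene{tag}.png");hsv=cv2.cvtColor(im,cv2.COLOR_BGR2HSV)
    m=cv2.inRange(hsv,(3,120,80),(22,255,255));k=np.zeros_like(m);x0,y0,x1,y1=box;k[y0:y1,x0:x1]=255
    n,l,s,c=cv2.connectedComponentsWithStats(m&k);Q=pts("scene",np.load(f"pics/scene{tag}.npy"))
    for i in range(1,n):
        if s[i,4]>4: print(s[i],c[i].round(2),np.median(Q[l==i],0).round(4),"zmin",Q[l==i][:,2].min().round(4))
E
python3 - <<'E'
from h import *
tips("7",(210,180,240,205),0,0)
a=np.radians(6.1);y=np.array([-np.sin(a),np.cos(a)]);x=np.array([np.cos(a),np.sin(a)]);p=np.array([.5633,-.0809])
for z in(.137,.142,.147,.152):
  print(z,[proj("scene",[*(p+q*y+.0*x),z]).round(1).tolist() for q in(-.0125,.0125)])
E
```

```text
[227 189   4   5  16] [228.5  190.75] [ 0.5634 -0.0673  0.1542] zmin 0.1498
[220 194   4   6  18] [221.5 196.5] [ 0.5656 -0.0933  0.1553] zmin 0.1492
0.137 [[221.5, 203.1], [228.0, 197.3]]
0.142 [[221.3, 201.2], [227.9, 195.5]]
0.147 [[221.1, 199.3], [227.7, 193.6]]
0.152 [[221.0, 197.4], [227.6, 191.7]]
```

Run:
```python
from h import *
st()
for z in(.082,.15,.155): print(z,proj("scene",[.5645,-.0812,z]).round(2))
q=lambda X:proj("scene",X)
b=q([.5645,-.0812,.15]);print("d/dx mm",q([.5655,-.0812,.15])-b,"d/dy",q([.5645,-.0802,.15])-b)
```

```text
t 7.03 pos [ 0.5634 -0.08    0.2056] y-yaw 6.23 tilt [-1.3e-03 -6.0e-04 -1.0e+00] F [-0.42  0.18 -1.01] T [ 0.07 -0.01  0.02] w_mm 35.93
0.082 [226.66 220.17]
0.15 [224.71 195.5 ]
0.155 [224.56 193.59]
d/dx mm [0.35039823 0.15049456] d/dy [ 0.30201402 -0.21300387]
```

step_arm --series '[[[0.0355,0.0006,-0.0014,-0.012,0],[0.0355,0.0006,-0.0014,-0.026,0],[0.0355,0.0006,-0.0014,-0.04,0],[0.0355,0.0006,-0.0014,-0.048,0],[0.0355,0.0006,-0.0014,-0.052,0],[0.0355,0.0006,-0.0014,-0.052,0],[0.0355,0.0006,-0.0014,-0.052,0],[0.0355,0.0006,-0.0014,-0.052,0]]]'

```text
clock: 7.7
position: [0.5645, -0.0813, 0.1543]
ee_rot: [0.171, -3.137, 0.001]
force: [0.1, 0.6, -1.5]
width: 0.386
```

Run:
```python
from h import *
s=st(); grab("scene","8"); crop("scene","8",190,150,270,240,6);st();tips("8",(205,195,245,230),0,0)
for z in(.093,.096,.099): print(z,proj("scene",[.5645,-.0812,z]).round(2),proj("scene",[*s['position'][:2],z]).round(2))
```

```text
t 7.7 pos [ 0.5645 -0.0813  0.1543] y-yaw 6.24 tilt [-2.e-04 -6.e-04 -1.e+00] F [ 0.13  0.57 -1.48] T [ 0.03 -0.01  0.01] w_mm 35.45
pics/scene8_c190_150.png
t 7.75 pos [ 0.5645 -0.0814  0.1544] y-yaw 6.24 tilt [-0.e+00 -6.e-04 -1.e+00] F [-0.02 -0.83 -0.46] T [0.01 0.   0.03] w_mm 35.75
[228 208   4   4  13] [229.85 209.38] [ 0.5651 -0.0683  0.1041] zmin 0.0008
[222 214   4   5  17] [223.59 215.65] [ 0.5691 -0.094   0.1049] zmin 0.099
0.093 [226.36 216.33] [226.34 216.36]
0.096 [226.28 215.28] [226.26 215.3 ]
0.099 [226.19 214.22] [226.18 214.24]
```

View pics/scene8_c190_150.png

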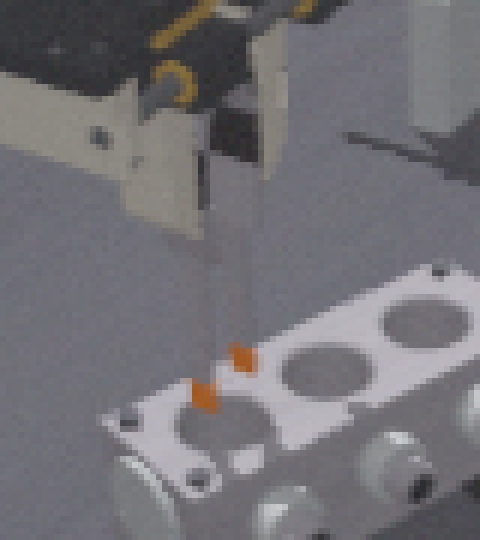

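Run:
```python
from h import *
np.set_printoptions(suppress=True)
for tag,p,yaw,box in(("1",[.4203,.2785],6.0,(130,235,165,290)),("6",[.4213,.2784],6.1,(140,235,175,290)),("7",[.5633,-.0809],6.1,(250,170,300,220))):
    Q=pts("top",np.load(f"pics/top{tag}.npy"));x0,y0,x1,y1=box;S=Q[y0:y1,x0:x1].reshape(-1,3)
    h,e=np.histogram(S[:,2],bins=np.arange(.2,.5,.004));k=h.argmax();zc=(e[k]+e[k+1])/2
    T=S[abs(S[:,2]-zc)<.006];a=np.radians(yaw);x=np.array([np.cos(a),np.sin(a)]);y=np.array([-np.sin(a),np.cos(a)])
    u=(T[:,:2]-p)@x;v=(T[:,:2]-p)@y
    print(tag,zc,len(T),"x extents by v:",[(round(w,3),(u[abs(v-w)<.003].min()*1000).round(1),(u[abs(v-w)<.003].max()*1000).round(1)) for w in np.arange(-.09,.09,.008) if (abs(v-w)<.003).sum()>8], "vmin/max",v.min().round(4),v.max().round(4))
```

```text
1 0.3940000000000002 1128 x extents by v: [(np.float64(-0.09), np.float64(-36.2), np.float64(35.0)), (np.float64(-0.082), np.float64(-37.2), np.float64(35.7)), (np.float64(-0.074), np.float64(-36.4), np.float64(36.2)), (np.float64(-0.066), np.float64(-35.8), np.float64(35.2)), (np.float64(-0.058), np.float64(-25.2), np.float64(24.7)), (np.float64(-0.05), np.float64(-26.1), np.float64(23.7))] vmin/max -0.0934 -0.046
6 0.34200000000000014 950 x extents by v: [(np.float64(-0.09), np.float64(-36.7), np.float64(34.7)), (np.float64(-0.082), np.float64(-37.8), np.float64(35.7)), (np.float64(-0.074), np.float64(-37.0), np.float64(34.6)), (np.float64(-0.066), np.float64(-36.1), np.float64(35.0)), (np.float64(-0.058), np.float64(-26.7), np.float64(23.6)), (np.float64(-0.05), np.float64(-25.9), np.float64(24.3))] vmin/max -0.0935 -0.0475
7 0.33800000000000013 734 x extents by v: [(np.float64(0.046), np.float64(-19.6), np.float64(24.0)), (np.float64(0.054), np.float64(-26.3), np.float64(25.1)), (np.float64(0.062), np.float64(-26.0), np.float64(23.3)), (np.float64(0.07), np.float64(-35.2), np.float64(34.2)), (np.float64(0.078), np.float64(-37.5), np.float64(35.0)), (np.float64(0.086), np.float64(-37.6), np.float64(36.0))] vmin/max 0.0368 0.0977
```

step_arm --series '[[[0.0355,0.0002,-0.0017,0,0],[0.0355,0.0002,-0.0017,-0.004,0],[0.0355,0.0002,-0.0017,-0.008,0],[0.0355,0.0002,-0.0017,-0.013,0],[0.0355,0.0002,-0.0017,-0.018,0],[0.0355,0.0002,-0.0017,-0.024,0],[0.0355,0.0002,-0.0017,-0.03,0],[0.0355,0.0002,-0.0017,-0.034,0],[0.0355,0.0002,-0.0017,-0.035,0],[0.0355,0.0002,-0.0017,-0.035,0]]]'

```text
clock: 8.58
position: [0.5644, -0.083, 0.1189]
ee_rot: [0.171, -3.136, 0.001]
force: [0.3, 0.5, -0.9]
width: 0.387
```

Run:
```python
from h import *
s=st(); grab("scene","9"); crop("scene","9",190,150,270,240,6);st();st()
```

```text
t 8.58 pos [ 0.5644 -0.083   0.1189] y-yaw 6.24 tilt [-9.e-04 -6.e-04 -1.e+00] F [ 0.29  0.54 -0.86] T [ 0.02  0.03 -0.  ] w_mm 35.52
pics/scene9_c190_150.png
t 8.63 pos [ 0.5647 -0.0831  0.1192] y-yaw 6.23 tilt [-3.e-04 -6.e-04 -1.e+00] F [ 0.73  0.09 -0.32] T [ 0.06  0.03 -0.03] w_mm 35.79
t 8.63 pos [ 0.5647 -0.0831  0.1192] y-yaw 6.23 tilt [-3.e-04 -6.e-04 -1.e+00] F [ 0.73  0.09 -0.32] T [ 0.06  0.03 -0.03] w_mm 35.79
```

View pics/scene9_c190_150.png

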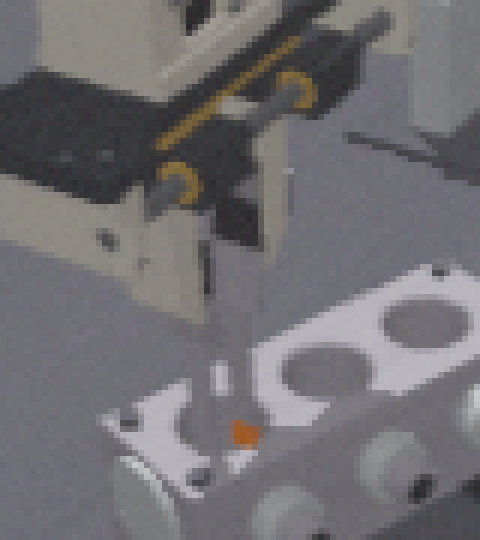

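Run:
```python
from h import *
crop("scene","9",212,200,240,234,20)
for z in (.082,.06): 
  for q in(-.0125,.0125): print(z,q,((proj("scene",[.5645+.108*-q,-.0812+q,z])-[212,200])*20).round())
Q=pts("scene",np.load("pics/scene9.npy"))
print(Q[205:232,222:234,2].round(3))
```

```text
pics/scene9_c212_200.png
0.082 -0.0125 [230. 464.]
0.082 0.0125 [355. 344.]
0.06 -0.0125 [243. 615.]
0.06 0.0125 [366. 493.]
[[0.136 0.135 0.136 0.138 0.138 0.001 0.118 0.119 0.121 0.12  0.003 0.002]
 [0.131 0.132 0.132 0.133 0.135 0.134 0.115 0.116 0.117 0.117 0.002 0.003]
 [0.128 0.129 0.13  0.133 0.132 0.13  0.112 0.112 0.113 0.113 0.002 0.082]
 [0.125 0.125 0.127 0.126 0.005 0.001 0.108 0.109 0.112 0.112 0.084 0.081]
 [0.122 0.124 0.125 0.123 0.003 0.001 0.106 0.106 0.107 0.108 0.084 0.083]
 [0.118 0.121 0.122 0.12  0.002 0.084 0.103 0.104 0.104 0.105 0.083 0.083]
 [0.118 0.116 0.119 0.118 0.084 0.082 0.099 0.101 0.102 0.103 0.102 0.083]
 [0.115 0.115 0.115 0.116 0.084 0.082 0.096 0.098 0.1   0.101 0.099 0.084]
 [0.111 0.113 0.113 0.114 0.084 0.084 0.094 0.096 0.097 0.098 0.095 0.084]
 [0.108 0.109 0.11  0.111 0.085 0.085 0.09  0.093 0.093 0.094 0.095 0.084]
 [0.107 0.106 0.108 0.108 0.083 0.082 0.084 0.089 0.089 0.091 0.09  0.083]
 [0.103 0.105 0.106 0.105 0.08  0.081 0.08  0.086 0.086 0.089 0.087 0.082]
 [0.102 0.102 0.101 0.103 0.077 0.078 0.077 0.083 0.086 0.085 0.084 0.082]

[... 350 characters left out ...]
0.07  0.07  0.071 0.066]
 [0.082 0.083 0.084 0.086 0.085 0.061 0.06  0.065 0.063 0.067 0.069 0.065]
 [0.079 0.08  0.083 0.083 0.082 0.056 0.057 0.056 0.055 0.062 0.083 0.083]
 [0.084 0.083 0.083 0.081 0.08  0.054 0.054 0.084 0.085 0.083 0.085 0.084]
 [0.084 0.082 0.083 0.084 0.085 0.084 0.084 0.084 0.083 0.083 0.082 0.084]
 [0.083 0.082 0.084 0.084 0.084 0.084 0.085 0.083 0.083 0.082 0.085 0.083]
 [0.087 0.086 0.088 0.084 0.085 0.083 0.083 0.083 0.084 0.083 0.084 0.083]
 [0.088 0.088 0.087 0.085 0.083 0.084 0.083 0.082 0.082 0.083 0.081 0.079]
 [0.087 0.086 0.087 0.086 0.083 0.084 0.084 0.081 0.082 0.08  0.079 0.077]
 [0.083 0.083 0.084 0.083 0.084 0.081 0.081 0.08  0.078 0.076 0.075 0.074]]
```

View pics/scene9_c212_200.png

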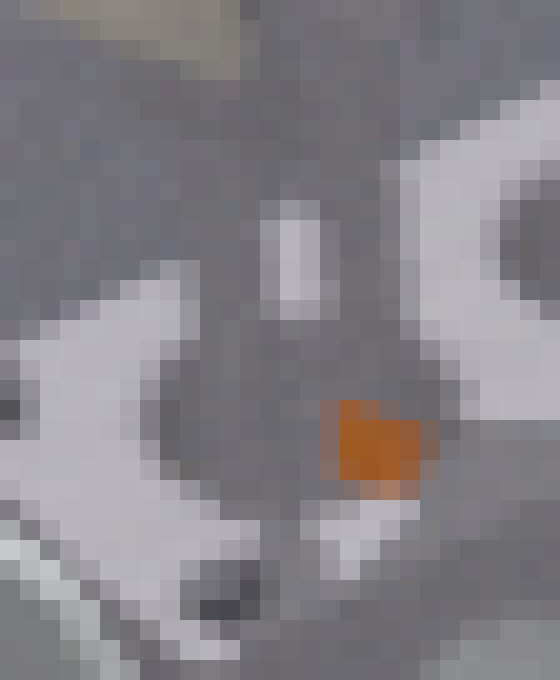

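step_arm --series '[[[0.0355,0,0,-0.002,0],[0.0355,0,0,-0.004,0],[0.0355,0,0,-0.006,0],[0.0355,0,0,-0.008,0],[0.0355,0,0,-0.0095,0],[0.0355,0,0,-0.0105,0],[0.0355,0,0,-0.0105,0]]]'

```text
clock: 9.22
position: [0.5646, -0.0831, 0.1085]
ee_rot: [0.171, -3.136, 0.001]
force: [-0.1, 0.6, -1.3]
width: 0.385
```

step_arm --series '[[[0.0355,0,0,-0.0006,0],[0.0355,0,0,-0.0012,0],[0.0355,0,0,-0.0018,0],[0.0355,0,0,-0.0018,0]]]'

```text
clock: 9.55
position: [0.5645, -0.0831, 0.1066]
ee_rot: [0.171, -3.136, 0.001]
force: [-0.5, 0.3, -1.4]
width: 0.391
```

step_arm --series '[[[0.0355,0,0,-0.0006,0],[0.0355,0,0,-0.0012,0],[0.0355,0,0,-0.0016,0],[0.0355,0,0,-0.0016,0]]]'

```text
clock: 9.88
position: [0.5645, -0.0831, 0.1049]
ee_rot: [0.171, -3.136, 0.001]
force: [-0.3, -1.0, -1.0]
width: 0.386
```

step_arm --series '[[[0.0355,0,0,-0.0006,0],[0.0355,0,0,-0.001,0],[0.0355,0,0,-0.001,0]]]'

```text
clock: 10.13
position: [0.5644, -0.083, 0.1038]
ee_rot: [0.171, -3.136, 0.001]
force: [-0.2, -0.3, -1.9]
width: 0.388
```

step_arm --series '[[[0.0355,0,0,-0.0006,0],[0.0355,0,0,-0.001,0],[0.0355,0,0,-0.001,0]]]'

```text
clock: 10.38
position: [0.5643, -0.083, 0.1027]
ee_rot: [0.171, -3.136, 0.001]
force: [-0.3, 0.5, -1.7]
width: 0.39
```

step_arm --series '[[[0.0355,0,0,-0.0006,0],[0.0355,0,0,-0.001,0],[0.0355,0,0,-0.001,0]]]'

```text
clock: 10.63
position: [0.5643, -0.083, 0.1016]
ee_rot: [0.171, -3.136, 0.001]
force: [0.4, 0.5, -1.2]
width: 0.388
```

step_arm --series '[[[0.0355,0.0001,0,-0.0006,0],[0.0355,0.0001,0,-0.001,0],[0.0355,0.0001,0,-0.001,0]]]'

```text
clock: 10.88
position: [0.5643, -0.083, 0.1005]
ee_rot: [0.171, -3.135, 0.001]
force: [-0.2, 0.6, -1.2]
width: 0.388
```

step_arm --series '[[[0.0355,0.0001,0,-0.0006,0],[0.0355,0.0001,0,-0.001,0],[0.0355,0.0001,0,-0.001,0]]]'

```text
clock: 11.13
position: [0.5644, -0.083, 0.0994]
ee_rot: [0.171, -3.135, 0.001]
force: [0.1, 0.2, -1.2]
width: 0.384
```

step_arm --series '[[[0.0355,0.0001,0,-0.0006,0],[0.0355,0.0001,0,-0.001,0],[0.0355,0.0001,0,-0.001,0]]]'

```text
clock: 11.38
position: [0.5644, -0.083, 0.0983]
ee_rot: [0.171, -3.135, 0.001]
force: [0.8, -0.3, -0.3]
width: 0.383
```

step_arm --series '[[[0.0355,0.0001,0,-0.0006,0],[0.0355,0.0001,0,-0.001,0],[0.0355,0.0001,0,-0.001,0]]]'

```text
clock: 11.63
position: [0.5644, -0.083, 0.0971]
ee_rot: [0.171, -3.135, 0.001]
force: [-0.5, 0.1, -0.6]
width: 0.391
```

step_arm --series '[[[0.0355,0.0001,0,-0.0005,0],[0.0355,0.0001,0,-0.0008,0],[0.0355,0.0001,0,-0.0008,0]]]'

```text
clock: 11.88
position: [0.5645, -0.083, 0.0963]
ee_rot: [0.171, -3.135, 0.001]
force: [-0.2, 0.2, -1.3]
width: 0.386
```

Run:
```python
from h import *
st(); grab("scene","10");st();grab("scene","11");st();crop("scene","10",212,200,240,234,16)
```

```text
t 11.88 pos [ 0.5645 -0.083   0.0963] y-yaw 6.23 tilt [-2.1e-03 -5.0e-04 -1.0e+00] F [-0.19  0.17 -1.31] T [ 0.06 -0.04 -0.04] w_mm 35.41
t 11.93 pos [ 0.5645 -0.083   0.0963] y-yaw 6.24 tilt [-2.e-03 -6.e-04 -1.e+00] F [ 0.01  1.3  -1.07] T [ 0.04 -0.01 -0.03] w_mm 35.96
t 11.98 pos [ 0.5645 -0.083   0.0963] y-yaw 6.24 tilt [-2.1e-03 -6.0e-04 -1.0e+00] F [ 0.01  0.1  -1.23] T [0.04 0.   0.01] w_mm 35.95
pics/scene10_c212_200.png
```

View pics/scene10_c212_200.png

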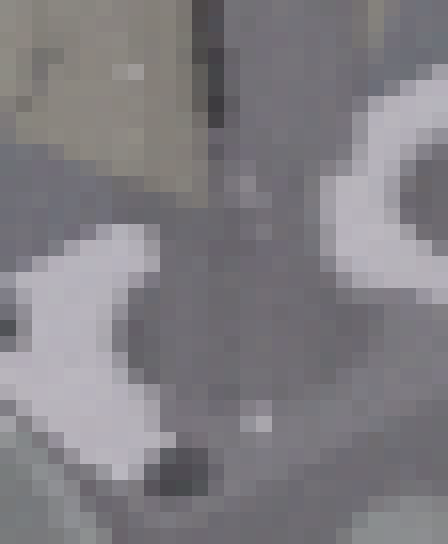

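step_arm --series '[[[0.0355,0,0,-0.0005,0],[0.0355,0,0,-0.0009,0],[0.0355,0,0,-0.0009,0]]]'

```text
clock: 12.23
position: [0.5645, -0.083, 0.0954]
ee_rot: [0.171, -3.135, 0.001]
force: [-0.8, -0.2, -0.3]
width: 0.39
```

step_arm --series '[[[0.0355,0,0,-0.0005,0],[0.0355,0,0,-0.0009,0],[0.0355,0,0,-0.0009,0]]]'

```text
clock: 12.48
position: [0.5644, -0.0829, 0.0943]
ee_rot: [0.171, -3.135, 0.001]
force: [0.7, 0.2, -2.3]
width: 0.386
```

step_arm --series '[[[0.0355,0,0,-0.0005,0],[0.0355,0,0,-0.0009,0],[0.0355,0,0,-0.0009,0]]]'

```text
clock: 12.73
position: [0.5645, -0.083, 0.0935]
ee_rot: [0.171, -3.135, 0.001]
force: [-0.2, 0.2, -0.2]
width: 0.389
```

step_arm --series '[[[0.0355,0,0,-0.0005,0],[0.0355,0,0,-0.0009,0],[0.0355,0,0,-0.0009,0]]]'

```text
clock: 12.98
position: [0.5653, -0.083, 0.0934]
ee_rot: [0.171, -3.137, 0.001]
force: [-1.1, -0.6, 6.6]
width: 0.383
```

step_arm --series '[[[0.0355,-0.0004,0,0.0001,0],[0.0355,-0.0004,0,0.0001,0],[0.0355,-0.0004,0,0.0001,0]]]'

```text
clock: 13.23
position: [0.5649, -0.083, 0.0935]
ee_rot: [0.171, -3.137, 0.001]
force: [0.5, 0.1, 0.6]
width: 0.387
```

Run:
```python
from h import *
st(); grab("scene","12");st();grab("scene","13");st()
```

```text
t 13.23 pos [ 0.5649 -0.083   0.0935] y-yaw 6.24 tilt [-3.e-04 -5.e-04 -1.e+00] F [0.47 0.05 0.58] T [ 0.03 -0.03  0.06] w_mm 35.5
t 13.28 pos [ 0.565  -0.083   0.0935] y-yaw 6.24 tilt [-3.e-04 -5.e-04 -1.e+00] F [-0.48 -0.46  1.99] T [-0.03  0.07  0.01] w_mm 35.43
t 13.33 pos [ 0.565  -0.083   0.0935] y-yaw 6.24 tilt [-3.e-04 -5.e-04 -1.e+00] F [-0.05  0.38  1.22] T [ 0.08 -0.02 -0.04] w_mm 35.68
```

step_arm --series '[[[0.0345,0,0,0,0],[0.034,0,0,0,0],[0.0335,0,0,0,0],[0.033,0,0,0,0],[0.032,0,0,0,0],[0.03,0,0,0,0],[0.028,0,0,0,0],[0.026,0,0,0,0]]]' --squeeze 35

```text
clock: 14.0
position: [0.5649, -0.083, 0.0934]
ee_rot: [0.171, -3.136, 0.001]
force: [1.4, -1.5, -0.7]
width: 0.362
```

step_arm --series '[[[0.026,0,0,0,0],[0.026,0,0,0,0],[0.026,0,0,0,0],[0.026,0,0,0,0]]]' --squeeze 54

```text
clock: 14.33
position: [0.5649, -0.0831, 0.0934]
ee_rot: [0.171, -3.136, 0.001]
force: [0.0, -0.0, -0.3]
width: 0.361
```

Run:
```python
from h import *
st(); grab("scene","14");st()
```

```text
t 14.33 pos [ 0.5649 -0.0831  0.0934] y-yaw 6.23 tilt [-5.e-04 -6.e-04 -1.e+00] F [ 0.04 -0.01 -0.29] T [-0.06 -0.01  0.01] w_mm 33.12
t 14.38 pos [ 0.5649 -0.083   0.0934] y-yaw 6.24 tilt [-5.e-04 -5.e-04 -1.e+00] F [-0.14 -0.23 -1.32] T [ 0.01 -0.05  0.07] w_mm 32.83
```

step_arm --series '[[[0.026,0,0,0.0005,0],[0.026,0,0,0.001,0],[0.026,0,0,0.0015,0],[0.026,0,0,0.002,0],[0.026,0,0,0.003,0],[0.026,0,0,0.004,0]]]'

```text
clock: 14.88
position: [0.5647, -0.0829, 0.0974]
ee_rot: [0.171, -3.136, 0.001]
force: [0.4, -0.6, -4.9]
width: 0.362
```

Run:
```python
from h import *
st()
```

```text
t 14.88 pos [ 0.5647 -0.0829  0.0974] y-yaw 6.24 tilt [-9.e-04 -4.e-04 -1.e+00] F [ 0.37 -0.55 -4.87] T [-0.02 -0.1   0.03] w_mm 33.25
```

Pull force on the seal is visible and the opening has not changed. I'll keep going up.

step_arm --series '[[[0.026,0,0,0.002,0],[0.026,0,0,0.004,0],[0.026,0,0,0.008,0],[0.026,0,0,0.014,0],[0.026,0,0,0.022,0],[0.026,0,0,0.032,0],[0.026,0,0,0.044,0],[0.026,0,0,0.056,0],[0.026,0,0,0.068,0],[0.026,0,0,0.08,0],[0.026,0,0,0.088,0],[0.026,0,0,0.092,0],[0.026,0,0,0.092,0],[0.026,0,0,0.092,0]]]'

```text
clock: 16.05
position: [0.5646, -0.0829, 0.1893]
ee_rot: [0.171, -3.136, 0.001]
force: [0.0, 0.4, -1.4]
width: 0.361
```

Run:
```python
from h import *
st(); grab("scene","15");crop("scene","15",200,160,260,240,7);tips("15",(205,170,245,220),0,0)
```

```text
t 16.05 pos [ 0.5646 -0.0829  0.1893] y-yaw 6.24 tilt [-8.e-04 -4.e-04 -1.e+00] F [ 0.   0.4 -1.4] T [0.07 0.05 0.  ] w_mm 33.13
pics/scene15_c200_160.png
[226 196   4   4  12] [227.75 197.08] [ 0.566  -0.0723  0.1415] zmin 0.1355
[221 200   4   6  17] [222.59 202.41] [ 0.5677 -0.0926  0.1387] zmin 0.1342
```

View pics/scene15_c200_160.png

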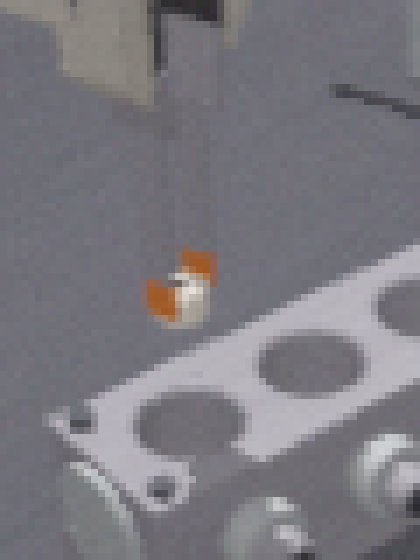

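step_arm --series '[[[0.026,-0.005,-0.01,0,0],[0.026,-0.014,-0.03,0,0],[0.026,-0.024,-0.054,0,0],[0.026,-0.035,-0.079,0,0],[0.026,-0.047,-0.105,0,0],[0.026,-0.059,-0.132,0,0],[0.026,-0.07,-0.158,0,0],[0.026,-0.081,-0.183,0,0],[0.026,-0.091,-0.205,0,0],[0.026,-0.099,-0.222,0,0],[0.026,-0.104,-0.233,0,0],[0.026,-0.1066,-0.2396,0,0],[0.026,-0.1066,-0.2396,0,0],[0.026,-0.1066,-0.2396,0,0]]]'

```text
clock: 17.27
position: [0.458, -0.3218, 0.1886]
ee_rot: [0.171, -3.135, -0.001]
force: [0.5, -0.3, -1.4]
width: 0.359
```

step_arm --series '[[[0.026,0,0,-0.015,0],[0.026,0,0,-0.035,0],[0.026,0,0,-0.055,0],[0.026,0,0,-0.072,0],[0.026,0,0,-0.085,0],[0.026,0,0,-0.095,0],[0.026,0,0,-0.1,0],[0.026,0,0,-0.1,0],[0.026,0,0,-0.1,0]]]'

```text
clock: 18.02
position: [0.4585, -0.3215, 0.0889]
ee_rot: [0.173, -3.135, -0.001]
force: [-0.3, -1.5, -1.1]
width: 0.362
```

Run:
```python
from h import *
st(); grab("scene","16");crop("scene","16",60,220,180,330,5)
```

```text
t 18.02 pos [ 0.4585 -0.3215  0.0889] y-yaw 6.3 tilt [-1.6e-03  3.0e-04 -1.0e+00] F [-0.34 -1.52 -1.06] T [0.04 0.02 0.02] w_mm 33.2
pics/scene16_c60_220.png
```

View pics/scene16_c60_220.png

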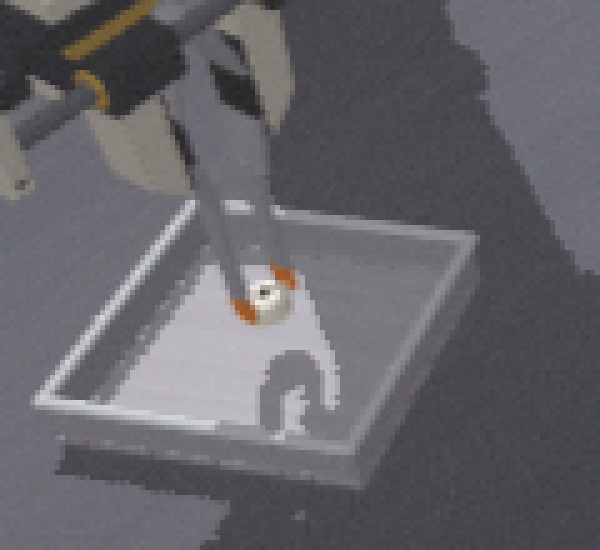

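step_arm --series '[[[0.026,0,0,-0.005,0],[0.026,0,0,-0.01,0],[0.026,0,0,-0.015,0],[0.026,0,0,-0.018,0],[0.026,0,0,-0.02,0],[0.026,0,0,-0.02,0]]]'

```text
clock: 18.57
position: [0.4583, -0.3217, 0.0687]
ee_rot: [0.172, -3.135, -0.001]
force: [-0.3, 0.3, -0.7]
width: 0.355
```

step_arm --series '[[[0.026,0,0,-0.0005,0],[0.026,0,0,-0.001,0],[0.026,0,0,-0.001,0]]]'

```text
clock: 18.82
position: [0.4583, -0.3217, 0.0677]
ee_rot: [0.172, -3.135, -0.001]
force: [0.1, 1.2, -1.2]
width: 0.361
```

step_arm --series '[[[0.026,0,0,-0.0005,0],[0.026,0,0,-0.001,0],[0.026,0,0,-0.001,0]]]'

```text
clock: 19.07
position: [0.4585, -0.3218, 0.0668]
ee_rot: [0.172, -3.136, -0.0]
force: [0.1, -0.5, -1.1]
width: 0.359
```

step_arm --series '[[[0.026,0,0,-0.0004,0],[0.026,0,0,-0.0007,0],[0.026,0,0,-0.0007,0]]]'

```text
clock: 19.32
position: [0.4588, -0.3219, 0.0665]
ee_rot: [0.172, -3.136, 0.0]
force: [-0.1, 0.6, 4.3]
width: 0.356
```

step_arm --series '[[[0.026,0,0,-0.0004,0],[0.026,0,0,-0.0007,0],[0.026,0,0,-0.0007,0]]]'

```text
clock: 19.57
position: [0.4589, -0.3221, 0.0662]
ee_rot: [0.172, -3.137, 0.0]
force: [-0.2, 1.1, 5.2]
width: 0.359
```

step_arm --series '[[[0.033,0,0,0.0003,0],[0.034,0,0,0.0003,0],[0.035,0,0,0.0003,0],[0.0365,0,0,0.0003,0],[0.0365,0,0,0.0003,0],[0.0365,0,0,0.0003,0],[0.0365,0,0,0.0003,0]]]' --squeeze 22

```text
clock: 20.15
position: [0.4589, -0.322, 0.0664]
ee_rot: [0.172, -3.137, 0.0]
force: [-0.4, 0.2, -0.8]
width: 0.397
```

Run:
```python
from h import *
st(); grab("scene","17");crop("scene","17",90,240,150,310,8)
```

```text
t 20.15 pos [ 0.4589 -0.322   0.0664] y-yaw 6.28 tilt [-3.e-04 -2.e-04 -1.e+00] F [-0.38  0.19 -0.81] T [ 0.07  0.01 -0.05] w_mm 36.44
pics/scene17_c90_240.png
```

View pics/scene17_c90_240.png

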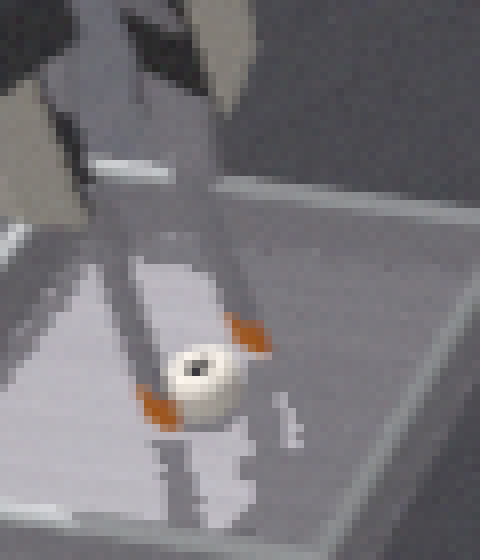

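step_arm --series '[[[0.0365,0,0,0.002,0],[0.0365,0,0,0.005,0],[0.0365,0,0,0.009,0],[0.0365,0,0,0.014,0],[0.0365,0,0,0.02,0],[0.0365,0,0,0.02,0]]]'

```text
clock: 20.7
position: [0.4596, -0.3225, 0.0879]
ee_rot: [-0.172, 3.135, -0.002]
force: [0.6, 0.7, -0.8]
width: 0.398
```

Run:
```python
from h import *
st(); grab("scene","18");crop("scene","18",90,240,150,310,8)
```

```text
t 20.7 pos [ 0.4596 -0.3225  0.0879] y-yaw 6.28 tilt [ 0.0016 -0.0012 -1.    ] F [ 0.59  0.67 -0.8 ] T [ 0.01 -0.04 -0.03] w_mm 36.57
pics/scene18_c90_240.png
```

View pics/scene18_c90_240.png

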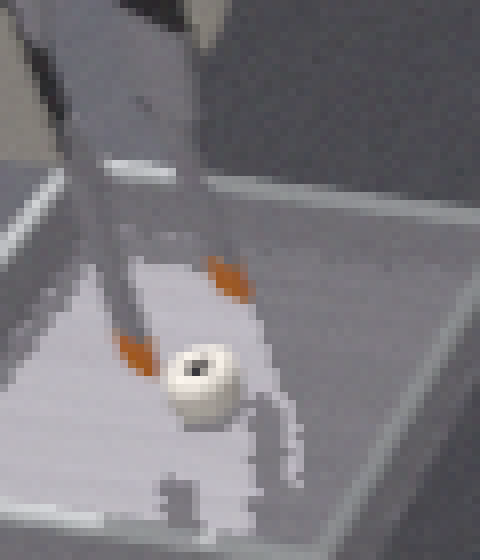

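step_arm --series '[[[0.036,0,0,0.02,0],[0.0355,0,0,0.045,0],[0.0355,0,0,0.07,0],[0.0355,0,0,0.095,0],[0.0355,0,0,0.112,0],[0.0355,0,0.005,0.119,0],[0.0355,0,0.018,0.119,0],[0.0355,0,0.038,0.119,0],[0.0355,0,0.064,0.119,0],[0.0355,0,0.092,0.119,0],[0.0355,0,0.12,0.119,0],[0.0355,0,0.15,0.119,0],[0.0355,0,0.18,0.119,0],[0.0355,0,0.21,0.119,0],[0.0355,0,0.24,0.119,0],[0.0355,0,0.27,0.119,0],[0.0355,0,0.295,0.119,0],[0.0355,0,0.315,0.119,0],[0.0355,0,0.328,0.119,0],[0.0355,0,0.332,0.119,0]]]'

```text
clock: 22.42
position: [0.4587, 0.0125, 0.2055]
ee_rot: [0.178, -3.136, 0.0]
force: [-0.5, 0.9, -2.2]
width: 0.385
```

Run:
```python
from h import *
st()
```

```text
t 22.42 pos [0.4587 0.0125 0.2055] y-yaw 6.5 tilt [-1.e-04 -3.e-04 -1.e+00] F [-0.51  0.88 -2.19] T [ 0.06  0.05 -0.03] w_mm 35.38
```

step_arm --series '[[[0.0355,-0.002,0.015,0.002,-0.4],[0.0355,-0.006,0.04,0.002,-0.4],[0.0355,-0.01,0.07,0.002,-0.4],[0.0355,-0.014,0.1,0.002,-0.4],[0.0355,-0.018,0.13,0.002,-0.4],[0.0355,-0.022,0.16,0.002,-0.4],[0.0355,-0.026,0.19,0.002,-0.4],[0.0355,-0.03,0.22,0.002,-0.4],[0.0355,-0.034,0.243,0.002,-0.4],[0.0355,-0.0365,0.257,0.002,-0.4],[0.0355,-0.0374,0.2658,0.002,-0.4],[0.0355,-0.0374,0.2658,0.002,-0.4],[0.0355,-0.0374,0.2658,0.002,-0.4],[0.0355,-0.0374,0.2658,0.002,-0.4],[0.0355,-0.0374,0.2658,0.002,-0.4]]]'

```text
clock: 23.67
position: [0.4218, 0.2767, 0.2075]
ee_rot: [-0.164, 3.137, -0.001]
force: [0.2, 0.1, -1.0]
width: 0.389
```

Run:
```python
from h import *
st();grab("scene","19");crop("scene","19",220,50,310,170,5);st();tips("19",(255,110,285,140),0,0)
print(tips("6",(255,110,285,140),0,0))
```

```text
t 23.67 pos [0.4218 0.2767 0.2075] y-yaw 5.98 tilt [ 1.e-04 -9.e-04 -1.e+00] F [ 0.16  0.07 -1.02] T [-0.01  0.02  0.01] w_mm 35.75
pics/scene19_c220_50.png
t 23.72 pos [0.4217 0.277  0.2076] y-yaw 5.99 tilt [ 1.e-04 -7.e-04 -1.e+00] F [ 0.28  0.05 -1.66] T [0.08 0.01 0.03] w_mm 35.7
[267 121   4   4  12] [268.92 122.25] [0.4228 0.2898 0.1575] zmin 0.0037
[263 124   4   4  13] [264.62 125.38] [0.4253 0.2659 0.157 ] zmin 0.0017
[268 121   3   4  11] [269.09 122.36] [0.4205 0.2927 0.1565] zmin 0.0033
[264 124   3   4  11] [265.09 125.36] [0.4249 0.2665 0.1571] zmin 0.0029
None
```

View pics/scene19_c220_50.png

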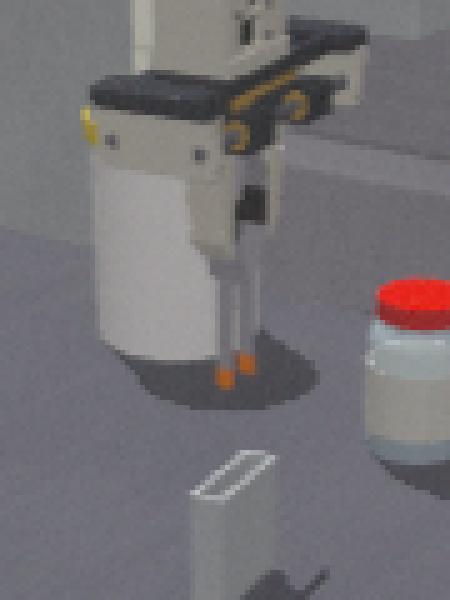

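step_arm --series '[[[0.0355,-0.0005,0.0014,0,0.1],[0.0355,-0.0005,0.0014,-0.01,0.1],[0.0355,-0.0005,0.0014,-0.022,0.1],[0.0355,-0.0005,0.0014,-0.034,0.1],[0.0355,-0.0005,0.0014,-0.046,0.1],[0.0355,-0.0005,0.0014,-0.056,0.1],[0.0355,-0.0005,0.0014,-0.06,0.1],[0.0355,-0.0005,0.0014,-0.06,0.1]]]'

```text
clock: 24.38
position: [0.4207, 0.2778, 0.1464]
ee_rot: [0.167, -3.136, 0.003]
force: [-0.6, 0.7, -1.5]
width: 0.389
```

Run:
```python
from h import *
st();grab("scene","20");crop("scene","20",220,50,310,170,5);st()
```

```text
t 24.38 pos [0.4207 0.2778 0.1464] y-yaw 6.09 tilt [-0.0014 -0.002  -1.    ] F [-0.55  0.75 -1.53] T [ 0.02  0.02 -0.02] w_mm 35.68
pics/scene20_c220_50.png
t 24.43 pos [0.4211 0.2782 0.1472] y-yaw 6.09 tilt [-6.0e-04 -1.2e-03 -1.0e+00] F [-0.35  0.45 -0.33] T [ 0.04 -0.01 -0.04] w_mm 35.67
```

View pics/scene20_c220_50.png

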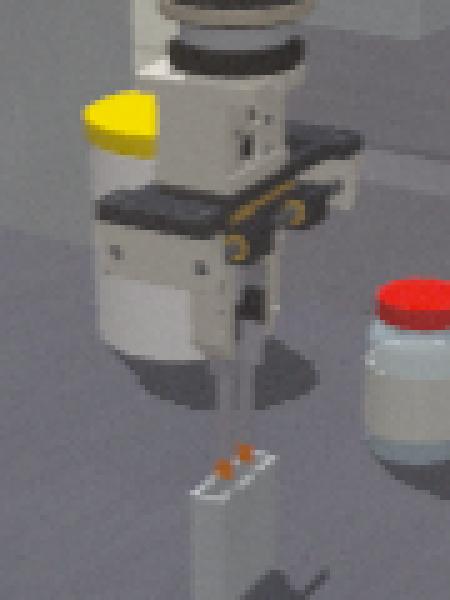

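step_arm --series '[[[0.0355,0.0001,0.0001,-0.003,0],[0.0355,0.0001,0.0001,-0.006,0],[0.0355,0.0001,0.0001,-0.009,0],[0.0355,0.0001,0.0001,-0.012,0],[0.0355,0.0001,0.0001,-0.012,0]]]'

```text
clock: 24.85
position: [0.4209, 0.278, 0.1347]
ee_rot: [0.167, -3.136, 0.003]
force: [-0.1, 0.4, -1.6]
width: 0.385
```

step_arm --series '[[[0.0355,0,0,-0.006,0],[0.0355,0,0,-0.014,0],[0.0355,0,0,-0.023,0],[0.0355,0,0,-0.032,0],[0.0355,0,0,-0.041,0],[0.0355,0,0,-0.048,0],[0.0355,0,0,-0.053,0],[0.0355,0,0,-0.055,0],[0.0355,0,0,-0.055,0]]]'

```text
clock: 25.6
position: [0.4207, 0.2779, 0.0791]
ee_rot: [0.167, -3.135, 0.003]
force: [0.1, 0.6, -0.4]
width: 0.387
```

Free fit. I'll bring the shoulders down onto the rim slowly.

step_arm --series '[[[0.0355,0.0003,0.0002,-0.0006,0],[0.0355,0.0003,0.0002,-0.0012,0],[0.0355,0.0003,0.0002,-0.0018,0],[0.0355,0.0003,0.0002,-0.0018,0]]]'

```text
clock: 25.93
position: [0.4211, 0.2782, 0.0775]
ee_rot: [0.167, -3.136, 0.003]
force: [1.1, -0.1, -1.0]
width: 0.388
```

Run:
```python
from h import *
st()
```

```text
t 25.93 pos [0.4211 0.2782 0.0775] y-yaw 6.09 tilt [-0.0014 -0.002  -1.    ] F [ 1.14 -0.06 -0.99] T [-0.    0.02 -0.04] w_mm 35.58
```

step_arm --series '[[[0.0355,0,0,-0.0004,0],[0.0355,0,0,-0.0008,0],[0.0355,0,0,-0.0008,0]]]'

```text
clock: 26.18
position: [0.4212, 0.2782, 0.0767]
ee_rot: [0.167, -3.136, 0.003]
force: [-0.7, 0.2, -0.1]
width: 0.385
```

step_arm --series '[[[0.0355,0,0,-0.0004,0],[0.0355,0,0,-0.0007,0],[0.0355,0,0,-0.0007,0]]]'

```text
clock: 26.43
position: [0.4213, 0.2783, 0.0764]
ee_rot: [0.167, -3.136, 0.002]
force: [-0.6, -0.9, 4.6]
width: 0.391
```

step_arm --series '[[[0.038,0,0,0.0003,0],[0.041,0,0,0.0003,0],[0.044,0,0,0.0003,0],[0.047,0,0,0.0003,0],[0.055,0,0,0.0003,0],[0.07,0,0,0.0003,0],[0.0918,0,0,0.0003,0],[0.0918,0,0,0.0003,0],[0.0918,0,0,0.0003,0],[0.0918,0,0,0.0003,0],[0.0918,0,0,0.0003,0],[0.0918,0,0,0.0003,0]]]'

```text
clock: 27.43
position: [0.4213, 0.2783, 0.0767]
ee_rot: [0.167, -3.136, 0.002]
force: [-0.0, -0.2, 0.3]
width: 0.99
```

Run:
```python
from h import *
st();grab("scene","21");crop("scene","21",230,80,290,170,6)
```

```text
t 27.43 pos [0.4213 0.2783 0.0767] y-yaw 6.09 tilt [-0.001  -0.0016 -1.    ] F [-0.01 -0.24  0.35] T [-0.03  0.01  0.03] w_mm 90.92
pics/scene21_c230_80.png
```

View pics/scene21_c230_80.png

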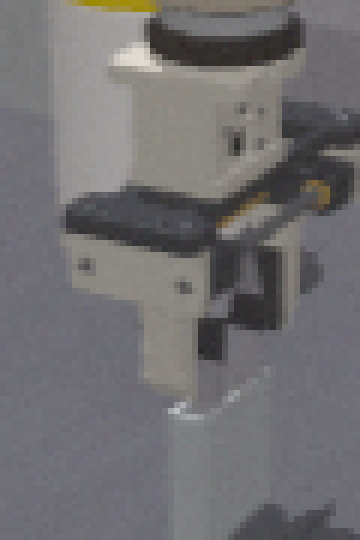

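Tongs are in the slot and the fingers are clear. Next I'll go straight up, well away from them.

step_arm --series '[[[0.0918,0,0,0.008,0],[0.0918,0,0,0.02,0],[0.0918,0,0,0.04,0],[0.0918,0,0,0.065,0],[0.0918,0,0,0.095,0],[0.0918,0,0,0.125,0],[0.0918,0,0,0.15,0],[0.0918,0,0,0.17,0],[0.0918,-0.03,0.03,0.18,0],[0.0918,-0.05,0.06,0.18,0],[0.0918,-0.06,0.09,0.18,0],[0.0918,-0.06,0.1,0.18,0],[0.0918,-0.06,0.1,0.18,0]]]'

```text
clock: 28.57
position: [0.3598, 0.3812, 0.2572]
ee_rot: [0.174, -3.136, 0.0]
force: [1.1, 0.2, 0.2]
width: 1.0
```

Run:
```python
from h import *
st();grab("scene","22");grab("top","22");crop("scene","22",230,90,310,180,6);crop("top","22",225,150,425,290,4)
```

```text
t 28.57 pos [0.3598 0.3812 0.2572] y-yaw 6.36 tilt [-1.1e-03 -3.0e-04 -1.0e+00] F [1.07 0.19 0.23] T [ 0.01  0.02 -0.01] w_mm 91.76
pics/scene22_c230_90.png
pics/top22_c225_150.png
```

View pics/scene22.png

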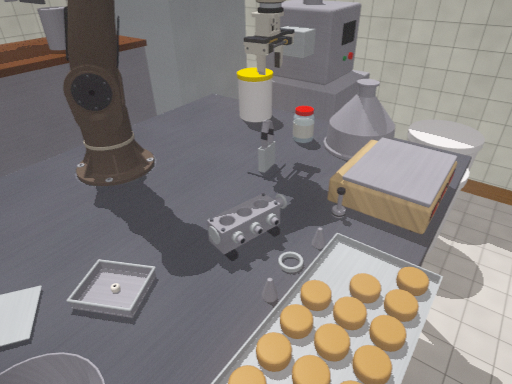

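View pics/scene22_c230_90.png

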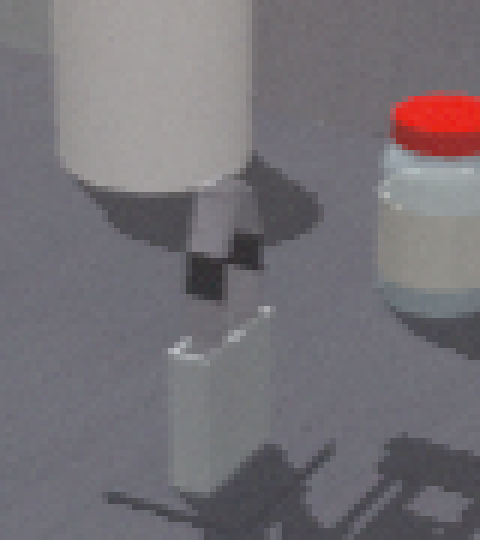

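View pics/top22_c225_150.png

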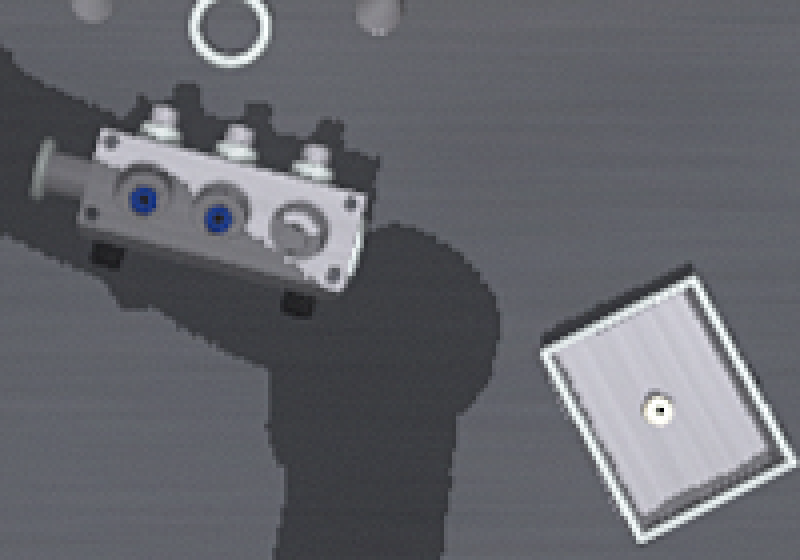

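Run:
```python
from h import *
for tag in("0","22"):
    Q=pts("scene",np.load(f"pics/scene{tag}.npy"));S=Q[110:150,255:280].reshape(-1,3)
    S=S[(abs(S[:,0]-.42)<.05)&(abs(S[:,1]-.278)<.06)&(S[:,2]>.1)]
    print(tag,np.percentile(S[:,2],[95,98,100]).round(4),S[S[:,2]>.15].mean(0).round(4),S[S[:,2]<.13].mean(0).round(4))
print(arm.sign_off())
```

```text
0 [0.1679 0.1696 0.1702] [0.4267 0.2706 0.1606] [0.4248 0.272  0.1145]
22 [0.1673 0.1691 0.1701] [0.4266 0.2746 0.1609] [0.4252 0.277  0.1144]
the job is handed in; nothing more can be done
None
```

I took the white spacer out with the tongs, set it down in the parts dish and hung the tongs back in their stand. The job was handed in at about 28.6 s of the 61 s allowed.

**What I did**
- **Landing:** the tips touched down on the ledge of the −y pocket. The reading peaked at about 8 N when they first touched, and I eased it to about 2.5 N before squeezing.
- **Squeeze and pull:** I squeezed at 54 N on the rests, which by the given formula is about 10 N a tip. The rests stood at 33 mm, as they should with a spacer between the tips. The spacer came free of its seal.
- **Set-down:** the spacer met the dish floor at the predicted height, with about 5–6 N, before I released it.
- **Hanging up:** the tongs went into the slot freely, and I let go once the shoulders met the rim.

**Last checks**
- **Spacers:** the last pictures show the white spacer upright in the dish, both blue spacers seated and the third pocket empty.
- **Tongs:** they hang upright with their top at the original height, 0.170 m. They sit about 4–5 mm further along the slot in y than at the start, which is within its play.
- **Bystanders:** those visible in the last picture look undisturbed; I compared them by eye only.

**Disagreements**
- **Height:** the cameras showed the fingertips about 40 mm higher than the reported tool position implied.
- **Sideways:** there was also an offset of about 2 mm in y.
- **How I handled it:** I aligned by the images and by contact. The contact heights on the ledge, dish floor and rim then agreed with each other.

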